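# Fit up the chocolate tempering machine and start it

### The arm

A 6-joint arm with a two-finger parallel gripper is mounted at the origin on the work surface. World frame = base frame: x ahead of the robot, y to its left, z up, the work surface at z = 0. Lengths are in m, angles in rad, forces in N, time in s.
With the tool pointing down it reaches from about 0.275 to 0.875 m from the base axis. Payload 12.5 kg.
Tool frame: the origin (TCP) lies midway between the tips of the shut fingers; the grasp point (between the pads) lies 19 mm behind it; z points along the fingers, y is the line along which they close (so a half turn about z gives the same grasp; the last joint's range is limited). The gripper opens to 85 mm and grips with 20 to 120 N. Pads are 22 mm wide; open, the fingers measure 114 mm over their backs; the gripper's body (76 mm by 85 mm) begins 54 mm behind the grasp point. The pads swing forward as they close: fully open they stand 13 mm farther back than shut.
Start: joints at [-1.231, 0.351, 1.652, -0, 1.139, -0.085], TCP at [0.227, -0.501, 0.21] pointing down, gripper open.
Joint ranges: [-2.75, 2.75], [-0.79, 2.1], [0.01, 2.65], [-1.57, 4.71], [0.07, 3.14], [-2.87, 2.87]. Speed limits (rad/s): [2.22, 2.22, 2.79, 3.14, 3.14, 3.14].

### API

Orientations are given as a unit quaternion [x, y, z, w].
In Python, from bench import env, optics gives the robot as it stands.
- The arm moves only by the tool servo_tool, never from a script. Its argument "plan" is one flat list of numbers, 5 for each row, row after row: the opening, from -1 (shut) to 1 (fully open), then the shift along the tool's x, y, z as a fraction of full scale, then the turn about the tool's z as a fraction of full scale. In form: [fingers, x, y, z, spin, fingers, x, y, z, spin, ...]. A call has 1 to 10 rows; each row shifts and turns the commanded pose from where the row before left it, along the tool's axes as they then stand; what a row does not reach is not made up. Full scale, the value 1, is 0.15 m for a shift and 60 degrees for a turn. A row lasts 1/12 s, in which the tool goes at most 41.7 mm and 7.16 degrees, less where a joint would pass 70% of its speed; a pose out of reach is approached as far as the arm can. A call with a number of a shift or a turn outside -1 to 1 is refused whole. A call with a gripper value outside its range is refused whole. The fingers move at their own pace and stop on an object; "newtons" is the grip in N (left out, the last holds). Time passes only in rows, so rows that do not move let the fingers close. It gives the time, the measured TCP pose, the force, the opening and the grip force at its end, in the units of the state.
- env.read_state(): the state, without advancing time (a new reading comes with each control period).
- optics.get_image(name): name is "scene" or "top" or "wrist"; returns the picture (400x640x3 uint8, red, green, blue); there is no depth.
- optics.camera_model(name): a dict with "fx", "fy", "cx", "cy" (pixels), "k1" (the pictures are not rectified: a ray, as slopes to the right and down, at radius r is drawn at 1 + k1 r^2 times it, then the intrinsics apply), "world_from_camera" (4x4, takes a point from camera to world coordinates); the wrist camera has in their place "tool_from_camera" (4x4, takes a point from camera to tool coordinates, whose origin is the TCP and whose axes are the flange's). Camera axes: x right, y down, z forward; pixel columns grow to the right and rows downward; lengths in m; the calibration is good to about 2 mm. A picture is of the moment at which its call begins: read the wrist's pose just before it. camera_model takes no time and is no camera call.
- env.hand_in(): hands the job in; it is judged then, once.
The state is a dict: "clock": time; "qpos": joint angles; "dq": joint speeds; "tau": joint torques, N m; "tcp_pos": TCP position; "tcp_rot": TCP orientation; "ft_force": force on the tool from outside, world axes, zero at the start; "wrist_torque": the same for the moment, N m; "width": finger opening in m; "gripper_force": force on a finger pad.
Only numpy, scipy, OpenCV 4.12 (cv2) and the standard library are available. Lean on these libraries where they do the work, as an engineer would, in place of code of your own. Each camera call takes 0.05 s, during which the arm holds its last target. There are 200 camera calls.

### The job

Get the tempering machine ready after washing: take its round-cornered scraper blade out of the draining rack and slide it down into the slot in the machine's top until its grip sits flush on the cover, and push the temperature probe from its steel sleeve fully home in the round hole beside the slot. With both fitted, close the flap over the bowl, and only then turn the rotary switch clockwise to its stop. Leave the square-cornered bench scraper in the rack and do not disturb the other things on the counter.

Things in the scene. Friction and masses are not known exactly. Their poses are not given: they have to be found in the camera images.
- temperer: White tempering machine, fixed; steel deck at z 140 mm, round steel bowl (rim 232 mm, inner floor z 35). Origin on the counter on the bowl's axis; x from front to back, z up. Housing x -150..170, y -220..140 mm. Fixed grey cover plate over the bowl's rear, x -35..130, y -125..125, 25 mm thick, top at z 165 mm, has the slot and probe hole. Blower box x 128..168, |y|<100, top z 170 mm.
- slot_mouth (a point): Centre of the scraper slot at the top face of the grey cover plate; axes as the machine's. The slot goes right through the 25 mm plate into the open bowl: 9 mm wide along x, 125 mm long along y.
- probe_mouth (a point): Centre of the round probe hole, at the top face of the grey cover plate, 100 mm to the -y side of the slot's centre; axes as the machine's. The hole is 12 mm across and goes straight down through the 25 mm plate into the open bowl.
- scraper: The machine's scraper, white plastic, loose, 120 g. Blade 120 wide, 100 high, 5 mm thick (lowest 8 mm: 3 mm), lower corners rounded (32 mm); bar grip on top 100 long, 18 thick, 34 mm high (z 100..134). Origin mid bottom edge; x across thickness, y along width, z up to the grip. Symmetrical: goes in either way round. Starts upright in either of the rack's slots.
- scraper_stop (a point): Middle of the underside of the scraper's grip, 100 mm above its bottom edge; it meets the cover plate when the blade is fully home.
- bench_scraper: A bystander: white plastic bench scraper, blade 85 mm wide with square lower corners, 100 mm high, with a grip 60 mm long, 18 mm thick, 34 mm high. Loose. Origin and axes as for the scraper. Stands in the rack's other slot; stays there.
- rack: Steel draining rack, fixed: tray 190 x 150 mm, floor at height 6 mm, 14 mm rim; origin under its centre, x across the slots. Two slots at x -45 and +45 mm, each between two upright wire hoops 8 mm apart inside, 100 mm long along y, top at height 72 mm. Blades stand on the tray floor, thickness along the rack's x.
- probe: Cordless temperature probe: pointed steel stem 8 mm thick and 80 mm long (point 8 mm), black round handle 25 mm thick and 60 mm long above it. Loose, about 80 g. Origin at the tip; z up along the stem; handle spans z 80 to 140 mm. It starts upright in the sleeve, its tip 10 mm above the counter.
- probe_shoulder (a point): Underside of the probe's handle on its axis, 80 mm above the tip; it meets the cover plate when the probe is fully home.
- sleeve: Steel sanitising sleeve that holds the probe, fixed: upright tube 32 mm across, 90 mm high, bore 13 mm, on a round foot 72 mm across and 8 mm high. Origin under its centre.
- flap (a joint): Flap over the front of the bowl, hinged on the front edge of the cover plate: angle in rad, 0 closed (level), grows as it opens; starts standing about upright (1.35 to 1.6); stop at 1.75. Stiff hinge, about 0.14 N m of friction: it stays where it is left and must be pushed all the way down.
- flap_hinge (a point): Middle of the flap's hinge line, which runs along the machine's y, at height 167 mm. The flap is a grey plate spanning 3 to 96 mm from the hinge line (towards the machine's -x when closed), 232 mm wide, 6 mm thick, centred on the hinge line.
- flap_bar (a point): Middle of the top of the grip bar on the flap's outer face, 88 mm from the hinge line, bar 90 mm long along the hinge direction, 12 mm thick and 12 mm high from the face. Its z axis is the flap's outward normal (up when closed, towards the machine's +x when the flap stands upright).
- switch (a joint): Rotary switch on the deck: angle in rad, 0 off, grows clockwise seen from above; stop (on) at 1.2. Friction about 0.04 N m; stays where left.
- switch_grip (a point): On the switch's axis, at the height to grip its black bar: bar 42 mm long along this point's x, 14 mm thick, spanning 25 mm below to 7 mm above this point, on a disc 44 mm across; 37 mm above the deck.
- jar: Bystander: loose jar with steel cap, 66 mm across, 90 mm high. Origin under its centre.
- palette_knife: Bystander: loose palette knife with wooden handle, 200 mm long, lying on the counter along its x. Origin under its middle.
- bowl: Bystander: loose small steel bowl, 120 mm across, 50 mm high. Origin under its centre.
- cup: Bystander: loose white plastic cup, 72 mm across the rim, 75 mm high. Origin under its centre.
Not all that is in view belongs to the job. What is shaped like the scraper but green or yellow is not meant.

How it is judged:
On the way, in this order (a step that is already met when the one before it is completed fails the run):
1. scraper fully home in the slot and probe fully home in its hole (in either order) (z of scraper_stop in the frame of slot_mouth below 0.004 m and distance between scraper_stop and slot_mouth below 0.009 m and angle between the x axis of scraper and the x axis of temperer, either way round below 0.1 rad and z of probe_shoulder in the frame of probe_mouth below 0.004 m and distance between probe_shoulder and probe_mouth below 0.007 m and angle between probe's own z axis and vertical below 0.1 rad), for 0.2 s.
2. flap closed (value of joint flap below 0.08 rad), for 0.2 s.
3. rotary switch turned on (value of joint switch above 1.05 rad), for 0.2 s.
At the end, for the whole second after the job is handed in: Scraper grip down on the cover within 4 mm, within 9 mm of the slot centre, square within 0.1 rad; probe handle down within 4 mm, within 7 mm of its hole, upright within 0.1 rad; both at rest; flap closed within 0.08 rad; switch past 1.05 of 1.2 rad (all of step 1 and value of joint flap below 0.08 rad and value of joint switch above 1.05 rad and linear speed of each of scraper, probe below 0.02 m/s); the robot touches nothing.
It fails at once if the bench scraper is taken out of the rack or knocked over (distance of bench_scraper from where it was at the start of the episode above 0.03 m or angle between bench_scraper's own z axis and vertical above 0.35 rad).
It fails at once if a bystander (jar, palette knife, bowl, cup) is moved by more than 30 mm (distance of any of jar, palette_knife, bowl, cup from where it was at the start of the episode above 0.03 m).
It fails at once if the switch is turned on while the flap is still open (value of joint switch above 0.6 rad and value of joint flap above 0.3 rad).
It also fails if it takes over 72 s, if anything falls off the work surface, if the arm or the gripper's body presses on something with over 40 N, if the wrist force passes 120 N, or if a joint passes its speed limit or range.

## Working session

There is one attempt and no reset: what is moved stays moved. The work goes in short steps, Python scripts to look and compute and a tool call to move; the robot and the scene stay as the last step left them, time stands still between calls to the robot, and variables do not carry over. Pictures are saved under pics/ and viewed, at most 10 in all, crops included, and the job is handed in when it is done.

Besides the shell and the picture viewer there is one more tool, called after "Call:" by a JSON object that holds its "op" and its "data", one argument or row to a line. servo_tool: Moves the arm, as the interface text tells. Shift numbers are shares of 0.15 m and turn numbers shares of 60 degrees, none past 1 either way. Its arguments: {"type":"object","properties":{"plan":{"type":"array","items":{"type":"number","minimum":-1,"maximum":1}},"newtons":{"type":"number"}},"required":["plan"]}

```bash
ls; mkdir -p pics
python3 - <<'E'
from bench import env, optics
import cv2
s=env.read_state(); print(s)
for n in("scene","top"):
    cv2.imwrite(f"pics/{n}0.png",cv2.cvtColor(optics.get_image(n),cv2.COLOR_RGB2BGR)); print(n,optics.camera_model(n))
print(optics.camera_model("wrist"))
E
```

```text
pics
{'clock': 0.0, 'qpos': array([-1.23062832e+00,  3.51247565e-01,  1.65243957e+00, -3.57684603e-06,
        1.13912544e+00, -8.46014624e-02]), 'dq': array([ 1.92152305e-03,  8.54963779e-05,  1.16873071e-03,  4.89091873e-04,
        4.33440489e-04, -5.04828521e-04]), 'tau': array([ 1.37103631e-03, -5.06102836e+01, -2.91404057e+01,  4.63336676e-07,
        4.56477137e-03,  4.00044610e-05]), 'tcp_pos': array([ 0.2265583 , -0.50076245,  0.20934636]), 'tcp_rot': array([ 9.77530673e-01,  2.10792341e-01, -7.93415996e-05, -6.04781402e-04]), 'ft_force': array([0.43930686, 0.43905431, 0.16028253]), 'wrist_torque': array([ 0.03844299, -0.00457511,  0.03102624]), 'gripper_force': 0.0, 'width': 0.08558160341878117}
scene {'fx': 515.8605806567822, 'fy': 515.8605806567822, 'cx': 322.978666035255, 'cy': 203.1163163000621, 'k1': -0.06917496696005998, 'world_from_camera': array([[-0.09460472,  0.73515075, -0.67126993,  1.47164675],
       [ 0.99538826,  0.0590974 , -0.07556264,  0.09116045],
       [-0.01587962, -0.67532279, -0.73735132,  1.23187009],
       [ 0.        ,  0.        ,  0.        , 
[... 307 characters left out ...]
95e-04,
        -1.83391479e-02],
       [-9.75749074e-04, -1.08205369e-01, -9.94128083e-01,
         1.85795763e+00],
       [ 0.00000000e+00,  0.00000000e+00,  0.00000000e+00,
         1.00000000e+00]])}
{'fx': 353.80965999567195, 'fy': 353.80965999567195, 'cx': 318.86149206079534, 'cy': 201.88457895541944, 'k1': -0.06939240451435504, 'tool_from_camera': array([[ 1.00963965e-04, -9.61420114e-01, -2.75084268e-01,
         6.91561450e-02],
       [ 9.99999927e-01, -4.26932028e-06,  3.81950481e-04,
         6.41763351e-04],
       [-3.68389298e-04, -2.75084286e-01,  9.61420043e-01,
        -1.63216445e-01],
       [ 0.00000000e+00,  0.00000000e+00,  0.00000000e+00,
         1.00000000e+00]])}
```

View pics/scene0.png

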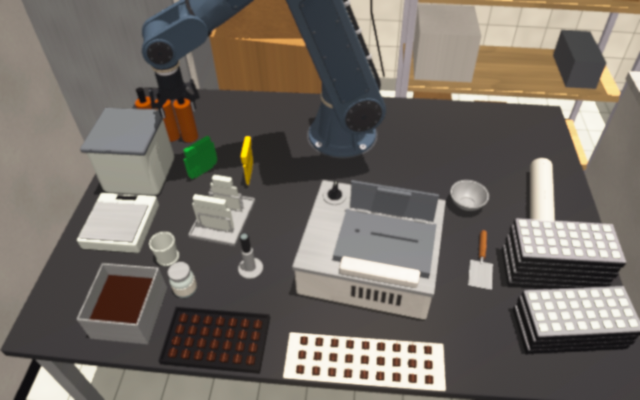

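View pics/top0.png

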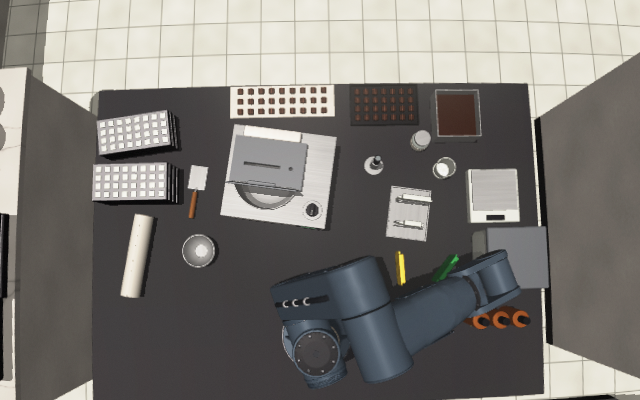

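The scene view shows two white scrapers in the rack: one at about (212,215) with a wide grip, one at about (223,192) with a narrower grip. In the top view they are at (414,198) and (408,223). Green and yellow lookalikes lie outside the rack. The machine is near top (275,175), the probe in its sleeve near (374,165), and the switch near (312,210). I'll enlarge one crop to confirm.

```bash
cat > h.py <<'E'
import numpy as np, cv2
from bench import env, optics
from scipy.spatial.transform import Rotation as R
def save(im,n): cv2.imwrite(f"pics/{n}.png",cv2.cvtColor(im,cv2.COLOR_RGB2BGR))
def grab(n):
    s=env.read_state(); im=optics.get_image(n); m=optics.camera_model(n)
    if n=="wrist":
        T=np.eye(4);T[:3,:3]=R.from_quat(s["tcp_rot"]).as_matrix();T[:3,3]=s["tcp_pos"]
        W=T@m["tool_from_camera"]
    else: W=m["world_from_camera"]
    return im,(m,W)
def rays(c,uv):
    m,W=c; uv=np.atleast_2d(uv).astype(float)
    d=(uv-[m["cx"],m["cy"]])/[m["fx"],m["fy"]]
    x=d.copy()
    for _ in range(20): x=d/(1+m["k1"]*(x**2).sum(1,keepdims=True))
    return W[:3,3],np.c_[x,np.ones(len(x))]@W[:3,:3].T
def onz(c,uv,z):
    o,d=rays(c,uv); return (o+d*((z-o[2])/d[:,2])[:,None])
def proj(c,P):
    m,W=c; p=(np.atleast_2d(P)-W[:3,3])@W[:3,:3]; x=p[:,:2]/p[:,2:]
    return x*(1+m["k1"]*(x**2).sum(1,keepdims=True))*[m["fx"],m["fy"]]+[m["cx"],m["cy"]]
def yaw(s): # world heading of tool x, deg
    x=R.from_quat(s["tcp_rot"]).as_matrix()[:,0]; return np.degrees(np.arctan2(x[1],x[0]))
def go(p,y=None):
    """fractions needed: turn first, then shifts in the tool axes after the turn (tool down)"""
    s=env.read_state(); y0=yaw(s); y=y0 if y is None else y
    t=(y0-y+180)%360-180   # tool z is down
    a=np.radians(y); d=np.array(p)-s["tcp_pos"]
    X=[np.cos(a),np.sin(a)];Y=[np.sin(a),-np.cos(a)]
    sh=np.array([d[:2]@X,d[:2]@Y,-d[2]])/.15
    print("t",round(s["clock"],2),"yaw0",round(y0,2),"turn",round(t/60,4),"shift",sh.round(4),"q6",round(s["qpos"][5],2),"w",round(s["width"],4))
E
python3 - <<'E'
from h import *
im=cv2.imread("pics/top0.png")
cv2.imwrite("pics/crop1.png",cv2.resize(im[118:250,215:440],None,fx=3.5,fy=3.5,interpolation=cv2.INTER_CUBIC))
m=optics.camera_model("top");c=(m,m["world_from_camera"])
for n,uv,z in [("A",(414,198),.14),("B",(408,223),.14),("rack",(408,213),.01),("switch",(312,210),.18),("slot",(266,164),.165),("probe",(376,158),.15),("sleeve",(374,167),0.0)]: print(n,onz(c,uv,z).round(3))
E
```

```text
A [[ 0.482 -0.346  0.14 ]]
B [[ 0.395 -0.322  0.14 ]]
rack [[ 0.44  -0.346  0.01 ]]
switch [[0.443 0.008 0.18 ]]
slot [[0.606 0.164 0.165]]
probe [[ 0.623 -0.216  0.15 ]]
sleeve [[ 0.617 -0.225  0.   ]]
```

View pics/crop1.png

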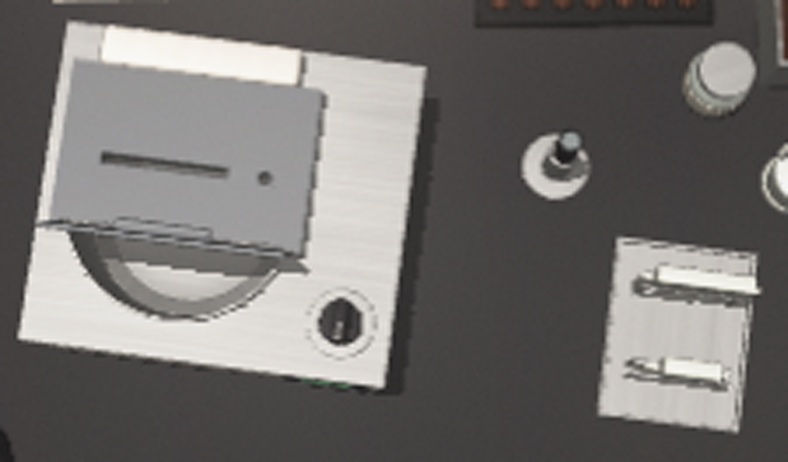

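Candidates for the scraper: A at crop (706,280) has a grip about 100 mm long, in the far slot. B at crop (685,371) has a grip about 60 mm long, in the near slot. A fits the 100 mm grip, so it's the scraper, and B is the bench scraper. I'll move above A and look with the wrist camera.

```bash
python3 -c "
from h import *
go([.482,-.335,.27],83)"
```

```text
t 0.1 yaw0 24.34 turn -0.9777 shift [ 1.3047  1.5554 -0.4039] q6 -0.08 w 0.0856
```

Call:
{"op": "servo_tool", "data": {
  "plan": [1, 0, 0, -0.1, -0.11, 1, 0, 0, -0.1, -0.11, 1, 0, 0, -0.1, -0.11, 1, 0, 0, -0.1, -0.11, 1, 0, 0, 0, -0.11, 1, 0, 0, 0, -0.11, 1, 0, 0, 0, -0.11, 1, 0, 0, 0, -0.11, 1, 0, 0, 0, -0.1, 1, 0, 0, 0, 0]
}}

```text
clock: 0.93
tcp_pos: [0.2266, -0.5009, 0.2696]
tcp_rot: [0.747, 0.665, 0.0, -0.0]
ft_force: [0.2, 0.1, -0.0]
width: 0.0854
gripper_force: 0.0
```

Call:
{"op": "servo_tool", "data": {
  "plan": [1, 0.15, 0.17, 0, 0, 1, 0.15, 0.17, 0, 0, 1, 0.15, 0.17, 0, 0, 1, 0.15, 0.17, 0, 0, 1, 0.15, 0.17, 0, 0, 1, 0.15, 0.17, 0, 0, 1, 0.15, 0.17, 0, 0, 1, 0.15, 0.17, 0, 0, 1, 0.1, 0.19, 0, 0, 1, 0, 0, 0, 0]
}}

```text
clock: 1.77
tcp_pos: [0.4845, -0.3327, 0.2694]
tcp_rot: [0.748, 0.663, 0.001, -0.0]
ft_force: [0.5, 0.2, 0.2]
width: 0.0855
gripper_force: 0.0
```

```bash
python3 -c "
from h import *
go([.482,-.335,.27],83)
im,c=grab('wrist'); save(im,'w1'); np.save('w1.npy',c[1])"
```

```text
t 1.77 yaw0 83.11 turn 0.0019 shift [-0.0173 -0.015  -0.0038] q6 -0.56 w 0.0855
```

View pics/w1.png

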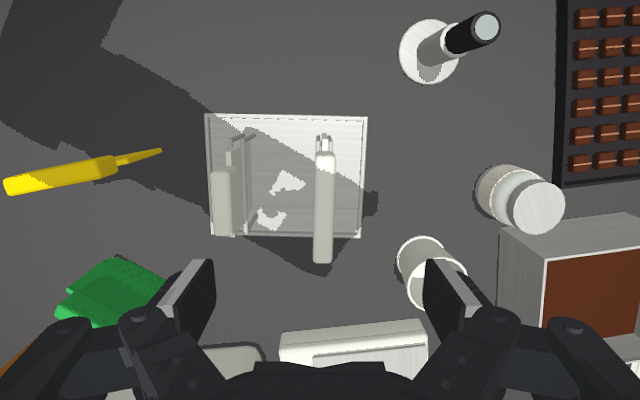

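The wrist view shows scraper A at (323,150–262), longer than the bench scraper at (221,168–236). The probe handle is at (485,28) and the cup is at (430,270), close to where the fingers will be. Next I'll measure the grip edges.

Run:
```python
from h import *
im=cv2.imread("pics/w1.png"); c=(optics.camera_model("wrist"),np.load("w1.npy"))
g=im.min(2).astype(int)
for r in (165,180,200,220,240,255,262): print(r,g[r,306:344])
for u in (321,327): print(u,g[140:275:1,u])
```

```text
165 [147 147 148 148 148 147 149 148 140 197 204 230 249 255 255 255 255 255
 255 255 255 255 255 255 254 252 244 234 219 190 214 226 225 224 225 225
 225 226]
180 [148 148 148 148 147 147 148 147 143 158 167 171 176 178 178 178 177 177
 178 178 177 179 178 178 178 175 171 168 154 146 149 149 148 149 149 148
 149 148]
200 [146 147 146 147 147 146 146 143 149 162 169 174 177 178 177 178 179 178
 178 177 176 177 177 178 176 173 168 158 144 145 146 148 147 146 147 147
 147 146]
220 [147 148 147 147 148 147 147 141 156 167 170 175 178 177 177 177 177 176
 177 176 177 177 177 177 173 169 163 145 144 148 149 148 148 149 148 147
 148 148]
240 [ 61  60  61  60  60  58  67 135 164 168 172 175 178 177 177 177 176 177
 177 177 177 177 176 174 170 168 140  86  57  60  61  60  61  60  60  61
  60  60]
255 [ 61  60  61  62  62  57  85 146 166 170 174 176 177 177 176 176 176 176
 175 176 175 175 174 171 168 159 112  63  59  60  59  59  88  97  96  97
  97  98]
262 [ 62  62  61  61  60  61  58  67 101 138 164 171 171 171 170 170 169 169
 169 168 168 167 166 153 120  75  80  94  98  96  96  97  96  9
[... 425 characters left out ...]
 177 177 177 176 176 177 177 177 176
 176 177 177 177 176 177 176 176 176 175 175 176 176 174 170 115  64  59
  61  60  60  62  61  61  61  61  61]
327 [254 250 251 252 244 245 255 246 237 238 217 170 156 159 160 189 224 239
 244 251 255 255 255 255 255 255 255 255 255 255 255 222 174 177 178 178
 177 178 177 178 179 178 178 178 177 178 178 178 178 178 178 178 178 178
 178 179 177 177 177 176 177 176 177 177 177 177 177 176 177 177 177 177
 177 177 177 177 177 176 177 177 177 177 177 177 177 177 177 177 177 178
 177 176 177 177 177 177 177 177 177 177 177 177 177 177 177 177 176 176
 176 176 175 176 176 176 176 175 176 177 176 176 176 174 167 114  64  60
  60  63  61  61  60  58  60  58  85]
```

Run:
```python
from h import *
c=(optics.camera_model("wrist"),np.load("w1.npy"))
for z in (.14,.106):
    print(z,onz(c,[[324.8,155],[324.6,170.5],[324.5,180],[323.5,200],[323,220],[322,240],[322,255],[322,263]],z).round(4).tolist())
print(onz(c,[[314.7,180],[334.3,180],[312.5,255],[331.7,255]],.14).round(4).tolist())
# rack tray rim corners ~ z .014
print(onz(c,[[206,113],[367,117],[361,237],[211,235]],.014).round(4).tolist())
```

```text
0.14 [[0.4925, -0.3078, 0.14], [0.4908, -0.3208, 0.14], [0.4898, -0.3288, 0.14], [0.4869, -0.3462, 0.14], [0.4843, -0.3642, 0.14], [0.4813, -0.3827, 0.14], [0.4796, -0.3971, 0.14], [0.4786, -0.405, 0.14]]
0.106 [[0.4925, -0.3128, 0.106], [0.4906, -0.3273, 0.106], [0.4894, -0.3363, 0.106], [0.4862, -0.3557, 0.106], [0.4834, -0.3757, 0.106], [0.48, -0.3964, 0.106], [0.4781, -0.4125, 0.106], [0.477, -0.4213, 0.106]]
[[0.4815, -0.3279, 0.14], [0.498, -0.3298, 0.14], [0.4711, -0.3961, 0.14], [0.4882, -0.3982, 0.14]]
[[0.3613, -0.2609, 0.014], [0.5461, -0.2883, 0.014], [0.5261, -0.4355, 0.014], [0.3369, -0.4102, 0.014]]
```

```bash
python3 -c "
from h import *
go([.485,-.357,.110],82)"
```

```text
t 1.82 yaw0 83.11 turn 0.0186 shift [-0.1506  0.0377  1.0619] q6 -0.56 w 0.0854
```

Call:
{"op": "servo_tool", "data": {
  "plan": [0.2, -0.075, 0.019, 0, 0.0186, 0.2, -0.0756, 0.0187, 0, 0, 0.2, 0, 0, 0.15, 0, 0.2, 0, 0, 0.15, 0, 0.2, 0, 0, 0.15, 0, 0.2, 0, 0, 0.15, 0, 0.2, 0, 0, 0.15, 0, 0.2, 0, 0, 0.15, 0, 0.2, 0, 0, 0.16, 0, 0.2, 0, 0, 0, 0]
}}

```text
clock: 2.65
tcp_pos: [0.4806, -0.3588, 0.1066]
tcp_rot: [0.756, 0.655, -0.001, -0.003]
ft_force: [-1.0, 0.8, -0.7]
width: 0.0516
gripper_force: 0.0
```

```bash
python3 -c "
from h import *
go([.485,-.357,.110],82)"
```

```text
t 2.65 yaw0 81.83 turn -0.0029 shift [ 0.0156  0.0272 -0.0229] q6 -0.58 w 0.0516
```

Call:
{"op": "servo_tool", "data": {
  "plan": [0.2, 0, 0, 0, 0, 0.2, 0, 0, 0, 0]
}}

```text
clock: 2.82
tcp_pos: [0.4836, -0.3598, 0.1123]
tcp_rot: [0.755, 0.656, 0.0, 0.001]
ft_force: [0.1, -0.7, -0.3]
width: 0.0511
gripper_force: 0.0
```

```bash
python3 -c "
from h import *
go([.485,-.357,.110],82)"
```

```text
t 2.82 yaw0 81.93 turn -0.0012 shift [0.0201 0.0069 0.0152] q6 -0.58 w 0.0511
```

Call:
{"op": "servo_tool", "data": {
  "newtons": 40,
  "plan": [0.2, 0.018, 0.006, 0.01, 0, 0.2, 0, 0, 0, 0, 0.2, 0, 0, 0, 0, -1, 0, 0, 0, 0, -1, 0, 0, 0, 0, -1, 0, 0, 0, 0, -1, 0, 0, 0, 0, -1, 0, 0, 0, 0]
}}

```text
clock: 3.48
tcp_pos: [0.485, -0.356, 0.1098]
tcp_rot: [0.755, 0.656, 0.0, 0.0]
ft_force: [0.0, 0.4, 4.1]
width: 0.0169
gripper_force: 40.1
```

```bash
python3 -c "
from h import *
go([.485,-.357,.110],82)"
```

```text
t 3.48 yaw0 82.02 turn 0.0004 shift [-0.0069  0.0008 -0.0014] q6 -0.57 w 0.0169
```

Call:
{"op": "servo_tool", "data": {
  "plan": [-1, 0, 0, -0.05, 0, -1, 0, 0, -0.1, 0, -1, 0, 0, -0.15, 0, -1, 0, 0, -0.2, 0, -1, 0, 0, -0.2, 0, -1, 0, 0, -0.2, 0, -1, 0, 0, -0.2, 0, -1, 0, 0, -0.2, 0, -1, 0, 0, -0.16, 0, -1, 0, 0, 0, 0]
}}

```text
clock: 4.32
tcp_pos: [0.4857, -0.3566, 0.334]
tcp_rot: [0.755, 0.656, 0.0, 0.004]
ft_force: [-0.8, 0.3, -0.2]
width: 0.0169
gripper_force: 39.8
```

```bash
python3 -c "
from h import *
go([.66,.13,.33],83)"
```

```text
t 4.32 yaw0 82.03 turn -0.0162 shift [3.3617 0.7581 0.0266] q6 -0.57 w 0.0169
```

Call:
{"op": "servo_tool", "data": {
  "plan": [-1, 0.1, 0.02, 0, -0.016, -1, 0.21, 0.05, 0, 0, -1, 0.21, 0.05, 0, 0, -1, 0.21, 0.05, 0, 0, -1, 0.21, 0.05, 0, 0, -1, 0.21, 0.05, 0, 0, -1, 0.21, 0.05, 0, 0, -1, 0.21, 0.05, 0, 0, -1, 0.21, 0.05, 0, 0, -1, 0.21, 0.05, 0, 0]
}}

```text
clock: 5.15
tcp_pos: [0.5911, -0.0659, 0.327]
tcp_rot: [0.749, 0.663, -0.001, -0.001]
ft_force: [1.3, -0.1, -0.4]
width: 0.0167
gripper_force: 39.8
```

Call:
{"op": "servo_tool", "data": {
  "plan": [-1, 0.21, 0.05, 0, 0, -1, 0.21, 0.05, 0, 0, -1, 0.21, 0.05, 0, 0, -1, 0.21, 0.05, 0, 0, -1, 0.21, 0.04, 0, 0, -1, 0.21, 0.04, 0, 0, -1, 0.11, 0.02, 0, 0, -1, 0, 0, 0, 0, -1, 0, 0, 0, 0, -1, 0, 0, 0, 0]
}}

```text
clock: 5.98
tcp_pos: [0.6606, 0.1298, 0.3275]
tcp_rot: [0.749, 0.663, -0.001, -0.0]
ft_force: [-1.2, -1.5, -1.6]
width: 0.0167
gripper_force: 39.8
```

```bash
python3 -c "
from h import *
go([.66,.13,.33],83)
im,c=grab('wrist'); save(im,'w2'); np.save('w2.npy',c[1])"
```

```text
t 5.98 yaw0 82.99 turn -0.0001 shift [ 0.0005 -0.0044 -0.0168] q6 0.25 w 0.0167
```

View pics/w2.png

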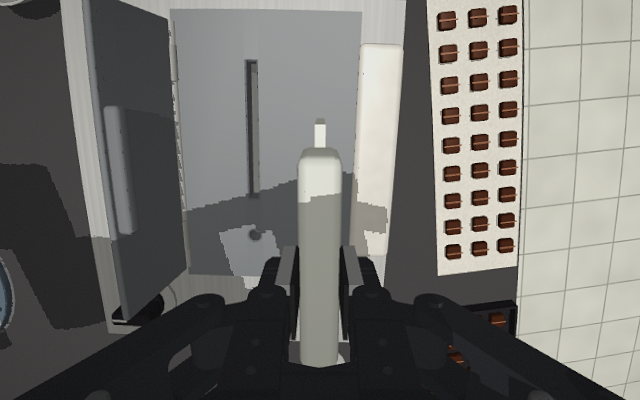

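The wrist view shows the slot from about (246,60) to (258,197), the probe hole at (255,235), the open flap on the left, and the scraper held straight. I'll measure the slot, the hole and the held scraper by profile.

Run:
```python
from h import *
im=cv2.imread("pics/w2.png"); c=(optics.camera_model("wrist"),np.load("w2.npy"))
g=im.min(2).astype(int)
for r in (70,100,130,160,170): print(r,"from 240",g[r,240:266])
print("cols", [ (u,g[52:68,u].tolist(),g[190:206,u].tolist()) for u in (250,253)])
print("hole"); 
for r in range(226,245): print(r,g[r,244:268])
```

```text
70 from 240 [147 147 147 151 124 104  82  54  51  52  49  75  92  89  86  89  97 102
 152 151 150 149 150 150 150 151]
100 from 240 [145 145 146 146 152  80 108  46  51  51  51  55 115 110 109 108 110 109
 132 149 149 149 149 150 150 150]
130 from 240 [144 145 144 144 143 140 105 102  49  52  52  55  84 113 110 110 110 109
 115 140 146 146 147 147 146 146]
160 from 240 [141 141 141 142 140 140 129  94  94  50  52  52  68 100 113 110 111 113
 107 125 144 143 143 143 143 143]
170 from 240 [140 140 140 139 139 139 131 112  95  60  51  51  57  94 115 111 112 113
 108 125 141 141 142 143 143 142]
cols [(250, [153, 153, 153, 153, 154, 155, 150, 110, 82, 72, 50, 51, 49, 47, 51, 50], [51, 51, 50, 51, 51, 52, 54, 54, 67, 75, 77, 77, 80, 78, 78, 79]), (253, [153, 154, 153, 153, 154, 153, 157, 127, 94, 69, 49, 58, 86, 91, 92, 90], [75, 72, 68, 60, 61, 60, 63, 59, 66, 75, 76, 79, 79, 79, 79, 79])]
hole
226 [136 136 134 130 131 131 131 132 132 131 134 114  75  76  78  78  78  78
  80  80  81  78  81  80]
227 [134 135 132 130 130 130 131 131 131 132 135 114  76  78  77  79  78  77
  78  80  79  80
[... 1060 characters left out ...]
 119 109  98  75  62  62  63  66  69  68  64  70  96 115
 129 133 133 132 132 133]
239 [132 132 133 130 125 116 113 101  76  59  60  67  66  63  71  95 113 122
 131 133 133 133 133 132]
240 [132 131 131 130 129 124 118 113 110 103  97  94  90 100 107 115 126 129
 132 133 132 133 133 133]
241 [132 131 132 130 129 128 126 121 117 102  95 114 112 113 117 124 129 129
 131 132 132 133 133 132]
242 [132 132 131 129 129 130 129 127 127 122 119 125 123 125 127 129 129 128
 130 131 134 133 134 133]
243 [132 132 131 130 129 128 130 129 130 129 129 128 127 129 129 129 128 129
 130 131 134 133 132 133]
244 [132 131 132 129 128 128 128 129 129 129 130 129 128 128 129 128 129 128
 129 132 134 132 133 133]
```

Run:
```python
from h import *
im=cv2.imread("pics/w2.png"); c=(optics.camera_model("wrist"),np.load("w2.npy"))
p=onz(c,[[250.4,59],[250.75,70],[251.4,100],[252.3,130],[252.9,160],[253.0,170],[253.6,198.3]],.165)
print(p.round(4).tolist(), np.linalg.norm(p[-1]-p[0]))
f=np.polyfit(p[:,1],p[:,0],1); print("heading",90-np.degrees(np.arctan(f[0])))
m=(p[0]+p[-1])/2; m[0]=np.polyval(f,m[1]); print("slot",m)
h=onz(c,[[254.6,234.8]],.165)[0]; print("hole",h, np.linalg.norm(h-m))
print(onz(c,[[243.8,70],[257.7,70],[246.8,235],[262.3,235],[254.5,227.5],[254.5,242]],.165).round(4).tolist())
g=im.min(2).astype(int)
for r in (180,200,230): print(r,g[r,292:350])
print(g[112:160,320])
print("118:",g[130,308:334])
```

```text
[[0.6139, 0.2411, 0.165], [0.6127, 0.232, 0.165], [0.6091, 0.2067, 0.165], [0.6055, 0.1805, 0.165], [0.6014, 0.1532, 0.165], [0.5998, 0.1439, 0.165], [0.5957, 0.1167, 0.165]] 0.1257219004066986
heading 81.66760864200091
slot [0.60499109 0.17890663 0.165     ]
hole [0.59018341 0.07973082 0.165     ] 0.10027516550272984
[[0.6067, 0.2328, 0.165], [0.6188, 0.2312, 0.165], [0.5825, 0.0804, 0.165], [0.5977, 0.0786, 0.165], [0.5914, 0.0873, 0.165], [0.5887, 0.0722, 0.165]]
180 [114  93  77  77  79 111 147 174 183 187 192 198 203 207 212 213 212 213
 212 213 212 212 212 213 212 211 212 212 212 211 212 212 212 212 212 212
 212 212 212 212 212 208 204 199 195 190 185 179 160 129  94  77  80  81
  79  81  82  80]
200 [ 80  81  81  79  78 106 138 170 181 185 191 196 201 206 211 213 215 218
 177 134 137 138 138 138 138 138 137 137 137 138 137 138 137 137 137 137
 137 138 138 138 137 135 134 131 131 129 127 122 114  98  85  81  82  81
  81  81  81  81]
230 [ 80  80  81  80  79  86 102 116 124 127 127 130 132 134 136 138 138 137
 138 137 137 138 138 137 138 137 138 137 137 136 137 138 136 136 137 136
 136 136 137 136 137 134 133 131 128 127 126 117 106  89  78  79  79  79
  80  80  79  93]
[150 150 150 150 150 148 131 118 119 120 119 114 176 226 221 221 220 220
 220 220 220 220 219 220 220 220 219 219 219 219 219 219 219 220 213 169
 112 117 120 121 122 124 124 128 142 159 175 187]
118: [148 148 148 147 147 143 177 213 222 221 220 221 220 220 220 221 224 194
 154 147 146 147 148 147 148 147]
```

Run:
```python
from h import *
m=optics.camera_model("wrist"); c=(m,m["tool_from_camera"])
for e in (-.006,-.004,-.002,0,.002,.004,.006):
    print(e,proj(c,[[.06+e,0,.004],[.06+e,0,.072],[.05+e,0,-.03],[.05+e,0,.004]]).round(1).tolist())
go([.605-.0*.06,.179,.30],81.7)
```

```text
-0.006 [[319.2, 134.0], [319.1, 124.6], [319.3, 168.5], [319.2, 155.3]]
-0.004 [[319.2, 129.7], [319.1, 121.5], [319.4, 163.3], [319.2, 151.1]]
-0.002 [[319.2, 125.3], [319.1, 118.4], [319.4, 158.1], [319.2, 146.9]]
0 [[319.2, 120.9], [319.1, 115.2], [319.4, 152.8], [319.2, 142.6]]
0.002 [[319.2, 116.5], [319.1, 112.1], [319.4, 147.5], [319.2, 138.3]]
0.004 [[319.2, 112.1], [319.1, 108.9], [319.4, 142.2], [319.2, 134.0]]
0.006 [[319.3, 107.6], [319.1, 105.8], [319.4, 136.8], [319.2, 129.7]]
t 6.03 yaw0 82.96 turn 0.021 shift [ 0.273  -0.4156  0.1859] q6 0.25 w 0.0167
```

Run:
```python
from h import *
c=(optics.camera_model("wrist"),np.load("w2.npy"))
a=np.radians(81.7); nx=np.array([np.sin(a),-np.cos(a)]); s=np.array([.605,.179])
for n,uv,z in [("hinge",[[172,10],[180,130],[187,268]],.167),("top edge(row20,320)",[[84,10],[104,170],[124,318]],.262),("bar top R",[[123,108],[137,230]],.255)]:
    print(n,((onz(c,uv,z)[:,:2]-s)@nx).round(4))
```

```text
hinge [-0.0662 -0.0658 -0.0705]
top edge(row20,320) [-0.0848 -0.0835 -0.0858]
bar top R [-0.0691 -0.0693]
```

```bash
python3 -c "
from h import *
go([.6053,.1808,.285],81.7)"
```

```text
t 6.03 yaw0 82.96 turn 0.021 shift [ 0.2852 -0.4153  0.2859] q6 0.25 w 0.0167
```

Call:
{"op": "servo_tool", "data": {
  "plan": [-1, 0.07, -0.1, 0, 0.021, -1, 0.07, -0.1, 0, 0, -1, 0.07, -0.11, 0, 0, -1, 0.075, -0.105, 0, 0, -1, 0, 0, 0.1, 0, -1, 0, 0, 0.1, 0, -1, 0, 0, 0.085, 0, -1, 0, 0, 0, 0, -1, 0, 0, 0, 0, -1, 0, 0, 0, 0]
}}

```text
clock: 6.87
tcp_pos: [0.6058, 0.1806, 0.2867]
tcp_rot: [0.757, 0.654, 0.001, 0.0]
ft_force: [0.1, 0.1, -1.6]
width: 0.0164
gripper_force: 39.7
```

```bash
python3 -c "
from h import *
go([.6053,.1808,.169],81.7); print(env.read_state()['ft_force'])"
```

```text
t 6.87 yaw0 81.68 turn -0.0004 shift [ 5.000e-04 -3.500e-03  7.845e-01] q6 0.36 w 0.0164
[ 0.06987707  0.12499351 -1.57064564]
```

Call:
{"op": "servo_tool", "data": {
  "plan": [-1, 0, -0.003, 0.05, 0, -1, 0, 0, 0.05, 0, -1, 0, 0, 0.05, 0, -1, 0, 0, 0.05, 0, -1, 0, 0, 0.05, 0, -1, 0, 0, 0, 0]
}}

```text
clock: 7.37
tcp_pos: [0.6044, 0.1811, 0.246]
tcp_rot: [0.756, 0.654, -0.001, -0.001]
ft_force: [0.2, 0.4, -1.9]
width: 0.0168
gripper_force: 39.8
```

Call:
{"op": "servo_tool", "data": {
  "plan": [-1, 0, 0, 0.08, 0, -1, 0, 0, 0.08, 0, -1, 0, 0, 0.08, 0, -1, 0, 0, 0.08, 0, -1, 0, 0, 0.08, 0, -1, 0, 0, 0.06, 0, -1, 0, 0, 0.03, 0, -1, 0, 0, 0.03, 0, -1, 0, 0, 0, 0, -1, 0, 0, 0, 0]
}}

```text
clock: 8.2
tcp_pos: [0.6052, 0.1813, 0.1704]
tcp_rot: [0.756, 0.654, 0.0, 0.0]
ft_force: [-0.3, 0.0, -1.0]
width: 0.0168
gripper_force: 39.8
```

Call:
{"op": "servo_tool", "data": {
  "plan": [-1, 0, 0, 0.01, 0, -1, 0, 0, 0.01, 0, -1, 0, 0, 0, 0, -1, 0, 0, 0, 0]
}}

```text
clock: 8.53
tcp_pos: [0.6056, 0.1813, 0.1688]
tcp_rot: [0.756, 0.654, 0.001, 0.001]
ft_force: [-2.4, -0.8, 8.8]
width: 0.0166
gripper_force: 40.8
```

Call:
{"op": "servo_tool", "data": {
  "plan": [0.2, 0, 0, 0, 0, 0.2, 0, 0, 0, 0, 0.2, 0, 0, 0, 0, 0.2, 0, 0, -0.05, 0, 0.2, 0, 0, -0.1, 0, 0.2, 0, 0, -0.2, 0, 0.2, 0, 0, -0.2, 0, 0.2, 0, 0, -0.2, 0, 0.2, 0, 0, -0.2, 0, 0.2, 0, 0, 0, 0]
}}

```text
clock: 9.37
tcp_pos: [0.6068, 0.1816, 0.3168]
tcp_rot: [0.756, 0.654, 0.004, 0.002]
ft_force: [-0.6, 0.3, 1.0]
width: 0.0513
gripper_force: 0.0
```

```bash
python3 -c "
from h import *
go([.62,-.21,.27],81.7)
im,c=grab('wrist'); save(im,'w3'); np.save('w3.npy',c[1])"
```

```text
t 9.37 yaw0 81.73 turn 0.0004 shift [-2.5707  0.4642  0.312 ] q6 0.36 w 0.0513
```

View pics/w3.png

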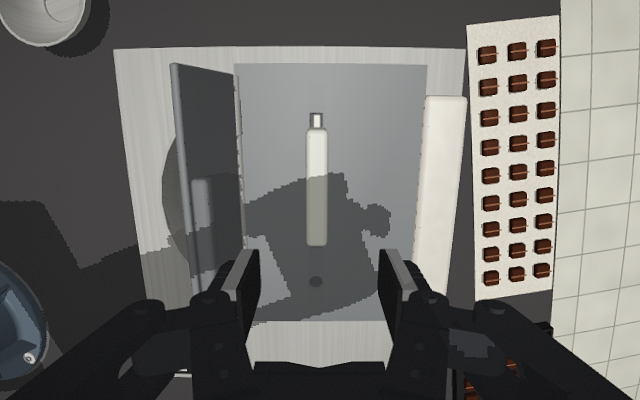

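The scraper's grip now sits on the cover at (316,130–245), and the probe hole shows at (316,281). Next is the probe.

Call:
{"op": "servo_tool", "data": {
  "plan": [0.2, -0.21, 0.038, 0, 0, 0.2, -0.21, 0.038, 0, 0, 0.2, -0.21, 0.038, 0, 0, 0.2, -0.21, 0.038, 0, 0, 0.2, -0.21, 0.038, 0, 0, 0.2, -0.21, 0.038, 0, 0, 0.2, -0.21, 0.038, 0, 0, 0.2, -0.21, 0.038, 0, 0, 0.2, -0.21, 0.038, 0, 0, 0.2, -0.21, 0.038, 0, 0]
}}

```text
clock: 10.25
tcp_pos: [0.6156, -0.1402, 0.3089]
tcp_rot: [0.756, 0.654, -0.0, -0.001]
ft_force: [-0.1, -0.5, 0.7]
width: 0.0514
gripper_force: 0.0
```

Call:
{"op": "servo_tool", "data": {
  "plan": [0.2, -0.21, 0.038, 0.1, 0, 0.2, -0.21, 0.038, 0.1, 0, 0.2, -0.05, 0, 0.1, 0, 0.2, 0, 0, 0, 0, 0.2, 0, 0, 0, 0, 0.2, 0, 0, 0, 0]
}}

```text
clock: 10.75
tcp_pos: [0.6176, -0.2092, 0.2654]
tcp_rot: [0.756, 0.655, 0.0, 0.0]
ft_force: [-0.3, 0.2, 0.0]
width: 0.051
gripper_force: 0.0
```

Run:
```python
from h import *
c=(optics.camera_model("wrist"),np.load("w3.npy")); g=cv2.imread("pics/w3.png").min(2).astype(int)
print("hole w3",onz(c,[[316,281]],.165)); 
for r in range(272,292): print(r,g[r,304:330])
im,c=grab('wrist'); save(im,'w4'); np.save('w4.npy',c[1])
```

```text
hole w3 [[0.59047894 0.08056213 0.165     ]]
272 [81 80 81 80 79 79 78 77 79 77 79 78 79 77 78 78 78 78 78 79 80 81 79 80
 79 79]
273 [80 80 80 81 77 76 78 78 78 78 76 78 78 78 77 78 77 78 77 78 80 79 79 79
 79 79]
274 [79 80 80 79 79 77 78 77 77 78 80 78 78 78 78 79 79 77 79 79 79 81 79 79
 79 79]
275 [79 80 80 80 79 78 78 78 78 78 77 74 75 76 79 78 79 77 78 79 79 78 79 79
 78 79]
276 [78 80 80 79 78 78 79 76 73 68 64 65 62 64 68 74 77 78 78 78 78 78 78 80
 79 78]
277 [78 80 79 80 79 78 78 69 64 59 60 60 60 61 59 64 69 76 78 78 78 79 78 79
 79 79]
278 [79 79 78 79 79 76 68 60 60 59 59 59 61 59 60 58 61 70 76 80 80 79 79 79
 79 79]
279 [79 79 80 78 77 74 64 58 59 60 60 60 63 60 59 58 55 66 73 77 79 79 79 78
 80 79]
280 [78 78 80 80 75 67 60 58 58 59 61 61 60 61 60 58 56 60 70 76 79 78 78 78
 79 79]
281 [79 78 79 79 75 69 60 57 57 58 60 60 60 62 59 59 56 60 68 76 80 79 80 80
 79 80]
282 [80 80 80 78 74 70 59 58 60 61 60 61 61 59 60 60 55 60 69 74 79 79 79 79
 80 79]
283 [79 79 80 80 76 73 63 57 59 60 59 60 61 61 60 58 55 63 71 75 79 80 78 80
 81 79]
284 [79 79 79 81 77 73 67 59 58 59 60 61 61 58 60 58 63 70 74 75 78 78 79 78
 78 79]
285 [78 80 79 80 77 74 73 69 61 58 60 59 60 61 59 62 71 75 74 78 79 79 79 79
 78 80]
286 [80 79 79 78 80 76 75 76 73 67 61 58 57 61 66 72 75 77 78 78 78 79 79 80
 79 79]
287 [79 78 79 80 78 77 78 75 76 77 75 77 76 77 76 76 74 77 78 78 79 79 78 78
 79 78]
288 [78 79 79 79 77 78 78 78 76 76 76 76 75 75 76 77 78 78 77 77 78 80 80 78
 80 79]
289 [79 78 80 81 78 77 79 79 76 77 79 77 78 80 77 77 77 78 78 78 79 80 79 80
 79 79]
290 [78 80 78 78 79 77 77 78 78 77 77 78 79 79 77 78 78 76 77 78 80 77 79 79
 79 78]
291 [78 78 79 78 78 78 78 77 77 78 78 78 77 77 78 77 78 78 78 79 79 79 79 79
 78 78]
```

View pics/w4.png

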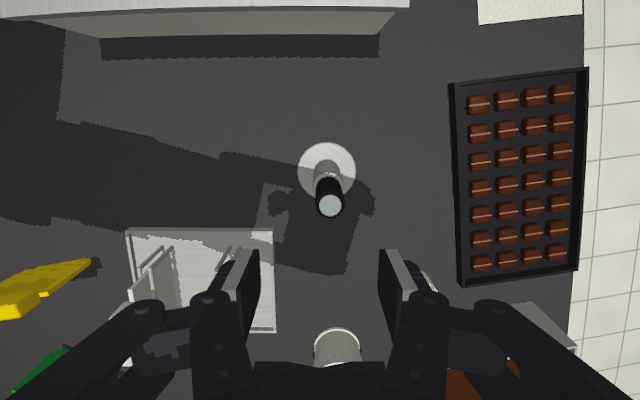

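The probe's handle top is at (330,206) and the sleeve foot is at (326,171). The bench scraper is still in the rack. I'll measure the probe axis.

Run:
```python
from h import *
c=(optics.camera_model("wrist"),np.load("w4.npy")); im=cv2.imread("pics/w4.png"); g=im.min(2)
sub=np.zeros_like(g); sub[185:222,312:350]=((g[185:222,312:350]>90))*255
ct=max(cv2.findContours(sub,0,2)[0],key=cv2.contourArea); (u,v),r=cv2.minEnclosingCircle(ct); print("cap",u,v,r,onz(c,[[u,v]],.15), )
sub=np.zeros_like(g); sub[170:225,305:355]=(g[170:225,305:355]<40)*255
ct=max(cv2.findContours(sub,0,2)[0],key=cv2.contourArea); x,y,w,h=cv2.boundingRect(ct);print("black",x,y,w,h)
for r in (200,206,212): print(g[r,308:352])
print(g[140:226,329])
print("foot",onz(c,[[326.5,172]],.008), "sizes",onz(c,[[297,172],[356,172]],.008)[:,:2])
```

```text
cap 329.6732177734375 204.99606323242188 11.088005065917969 [[ 0.62434907 -0.22389018  0.15      ]]
black 315 177 30 42
[ 45  44  44  46  47  45  41  26  17  25  23  16 107 152 160 156 157 156
 157 156 156 157 157 156 156 156 156 156 157 158 161 131  65  19  23  20
  29  41  46  45  46  44  46  44]
[ 44  46  46  45  45  46  44  38  26  22  16 143 161 157 157 157 156 156
 156 157 157 156 156 157 155 157 157 157 157 157 156 159 144  86  16  22
  34  44  43  45  46  45  44  45]
[ 45  44  44  46  44  45  47  45  46  43  28  19  15  70 144 160 156 155
 155 154 154 155 154 155 154 155 155 156 159 142  95  38  19  27  41  45
  45  46  45  43  45  46  45  46]
[ 72  78 137 185 204 204 200 197 196 198 198 198 198 200 199 197 196 195
 199 160  93  99 101 100 101 101 102 100 101 100 100  97 125 174 156 122
  83  15  17  19  20  18  20  20  17  20  19  17  18  19  22  28  26  23
  64 144 161 159 157 157 157 156 156 156 156 156 156 156 156 156 156 155
 155 155 158 145  88  16  33  44  44  47  46  45  46  44]
foot [[ 0.62475192 -0.22440665  0.008     ]] sizes [[ 0.58947651 -0.21929091]
 [ 0.66006363 -0.22949174]]
```

```bash
python3 -c "
from h import *
go([.6245,-.224,.105],81.7)"
```

```text
t 10.8 yaw0 81.79 turn 0.0015 shift [-0.0921  0.059   1.0719] q6 -0.25 w 0.0516
```

Call:
{"op": "servo_tool", "data": {
  "plan": [0.2, -0.09, 0.058, 0, 0, 0.2, 0, 0, 0.16, 0, 0.2, 0, 0, 0.16, 0, 0.2, 0, 0, 0.16, 0, 0.2, 0, 0, 0.16, 0, 0.2, 0, 0, 0.16, 0, 0.2, 0, 0, 0.16, 0, 0.2, 0, 0, 0.11, 0, 0.2, 0, 0, 0, 0, 0.2, 0, 0, 0, 0]
}}

```text
clock: 11.63
tcp_pos: [0.6243, -0.2239, 0.1048]
tcp_rot: [0.756, 0.655, 0.0, 0.0]
ft_force: [0.8, -0.5, 0.2]
width: 0.0511
gripper_force: 0.0
```

```bash
python3 -c "
from h import *
go([.6245,-.224,.105],81.7)"
```

```text
t 11.63 yaw0 81.79 turn 0.0014 shift [-0.0003  0.0011 -0.0011] q6 -0.27 w 0.0511
```

Call:
{"op": "servo_tool", "data": {
  "newtons": 40,
  "plan": [-1, 0, 0, 0, 0, -1, 0, 0, 0, 0, -1, 0, 0, 0, 0, -1, 0, 0, 0, 0, -1, 0, 0, 0, 0, -1, 0, 0, -0.04, 0, -1, 0, 0, -0.08, 0, -1, 0, 0, -0.12, 0, -1, 0, 0, -0.16, 0, -1, 0, 0, -0.2, 0]
}}

```text
clock: 12.47
tcp_pos: [0.6233, -0.2245, 0.1951]
tcp_rot: [0.756, 0.654, -0.0, -0.001]
ft_force: [1.0, -0.3, -1.5]
width: 0.024
gripper_force: 39.4
```

Call:
{"op": "servo_tool", "data": {
  "plan": [-1, 0, 0, -0.2, 0, -1, 0, 0, -0.2, 0, -1, 0, 0, -0.2, 0, -1, 0, 0, -0.14, 0, -1, 0, 0, 0, 0, -1, 0, 0, 0, 0]
}}

```text
clock: 12.97
tcp_pos: [0.6241, -0.2248, 0.3071]
tcp_rot: [0.756, 0.654, 0.001, 0.001]
ft_force: [0.0, 0.1, -1.8]
width: 0.0236
gripper_force: 39.5
```

Run:
```python
from h import *
go([.5903,.08,.305],81.7)
im,c=grab('wrist'); save(im,'w5'); g=im.min(2)
m=optics.camera_model("wrist"); T=(m,m["tool_from_camera"])
print("expect tip,shoulder,top",proj(T,[[0,0,.095],[0,0,.015],[0,0,-.045]]).round(1).tolist())
cv2.imwrite("pics/w5c.png",cv2.resize(cv2.cvtColor(im,cv2.COLOR_RGB2BGR)[130:360,230:410],None,fx=3,fy=2.6))
```

```text
t 12.97 yaw0 81.72 turn 0.0004 shift [ 1.9783 -0.5162  0.0137] q6 -0.27 w 0.0236
expect tip,shoulder,top [[319.0, 195.4], [319.1, 233.8], [319.3, 291.4]]
```

View pics/w5c.png

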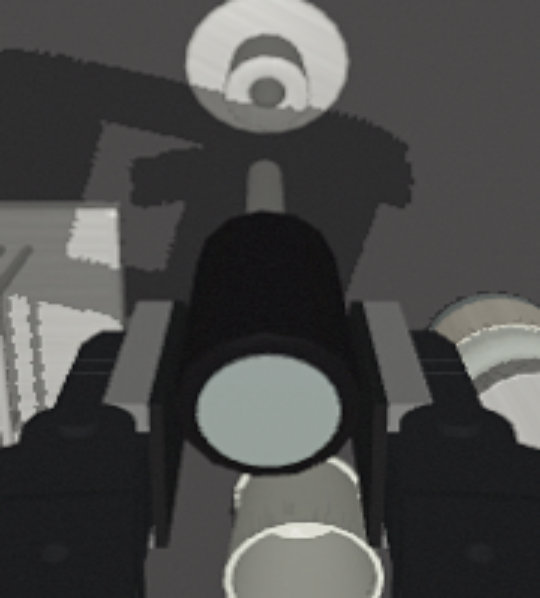

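The probe is held upright, with its tip at about (318,191) and the cap centre at about (319,288). I'll check these against the projections.

Run:
```python
from h import *
im=cv2.imread("pics/w5.png"); g=im.min(2).astype(int)
m=optics.camera_model("wrist"); T=(m,m["tool_from_camera"])
for e in (-.001,0,.001,.002): print(e,"stem front edge",proj(T,[[e+.004,0,.087],[e,0,.095],[e,0,-.045],[e,-.004,.03],[e,.004,.03],[e,0,.015]]).round(1).tolist())
print(g[182:212,318]); print("stem row 200",g[200,305:332],"row 208",g[208,305:332])
s=((g>110)*255).astype(np.uint8); s[:262]=0;s[314:]=0;s[:,:292]=0;s[:,346:]=0
print(cv2.boundingRect(max(cv2.findContours(s,0,2)[0],key=cv2.contourArea)))
```

```text
-0.001 stem front edge [[319.0, 194.3], [319.0, 196.7], [319.3, 293.7], [312.2, 226.0], [326.0, 226.0], [319.1, 235.5]]
0 stem front edge [[319.0, 193.0], [319.0, 195.4], [319.3, 291.4], [312.2, 224.4], [326.0, 224.4], [319.1, 233.8]]
0.001 stem front edge [[319.0, 191.6], [319.0, 194.2], [319.3, 289.0], [312.2, 222.8], [326.0, 222.8], [319.1, 232.0]]
0.002 stem front edge [[319.0, 190.3], [319.0, 192.9], [319.3, 286.7], [312.2, 221.1], [326.0, 221.1], [319.1, 230.3]]
[42 45 46 43 44 45 44 44 42 66 86 89 89 89 91 88 89 90 90 89 89 90 89 89
 90 90 90 92 80 44]
stem row 200 [44 45 44 46 45 46 40 64 82 86 88 88 89 90 88 89 88 88 76 56 44 45 45 46
 44 46 44] row 208 [46 45 44 44 42 45 40 74 88 88 89 90 89 90 88 90 90 88 87 67 46 44 45 45
 44 45 44]
(296, 267, 47, 42)
```

Call:
{"op": "servo_tool", "data": {
  "plan": [-1, 0.1, -0.03, 0, 0, -1, 0.2, -0.05, 0, 0, -1, 0.2, -0.05, 0, 0, -1, 0.2, -0.05, 0, 0, -1, 0.2, -0.05, 0, 0, -1, 0.2, -0.05, 0, 0, -1, 0.2, -0.05, 0, 0, -1, 0.2, -0.05, 0, 0, -1, 0.2, -0.05, 0, 0, -1, 0.2, -0.05, 0, 0]
}}

```text
clock: 13.85
tcp_pos: [0.5924, 0.0698, 0.3039]
tcp_rot: [0.756, 0.654, -0.001, -0.001]
ft_force: [0.2, -0.9, -1.3]
width: 0.0237
gripper_force: 39.5
```

Call:
{"op": "servo_tool", "data": {
  "plan": [-1, 0.07, -0.03, 0, 0, -1, 0, 0, 0, 0, -1, 0, 0, 0, 0, -1, 0, 0, 0, 0]
}}

```text
clock: 14.18
tcp_pos: [0.5906, 0.0779, 0.3046]
tcp_rot: [0.756, 0.654, -0.0, -0.0]
ft_force: [0.3, -0.1, -0.7]
width: 0.0233
gripper_force: 39.5
```

```bash
python3 -c "
from h import *
go([.5906,.0785,.275],81.7)"
```

```text
t 14.18 yaw0 81.7 turn -0.0001 shift [ 0.004  -0.0004  0.1975] q6 0.2 w 0.0233
```

Call:
{"op": "servo_tool", "data": {
  "plan": [-1, 0.004, 0, 0.08, 0, -1, 0, 0, 0.08, 0, -1, 0, 0, 0.08, 0, -1, 0, 0, 0.06, 0, -1, 0, 0, 0.06, 0, -1, 0, 0, 0.06, 0, -1, 0, 0, 0.04, 0, -1, 0, 0, 0, 0, -1, 0, 0, 0, 0]
}}

```text
clock: 14.93
tcp_pos: [0.5909, 0.0792, 0.2361]
tcp_rot: [0.756, 0.654, -0.0, -0.0]
ft_force: [0.1, -0.1, -0.4]
width: 0.0233
gripper_force: 39.5
```

Call:
{"op": "servo_tool", "data": {
  "plan": [-1, 0, 0, 0.08, 0, -1, 0, 0, 0.08, 0, -1, 0, 0, 0.08, 0, -1, 0, 0, 0.06, 0, -1, 0, 0, 0.03, 0, -1, 0, 0, 0.03, 0, -1, 0, 0, 0.02, 0, -1, 0, 0, 0, 0, -1, 0, 0, 0, 0]
}}

```text
clock: 15.68
tcp_pos: [0.591, 0.0795, 0.1811]
tcp_rot: [0.756, 0.654, 0.001, 0.0]
ft_force: [-7.7, -0.2, 15.7]
width: 0.0232
gripper_force: 41.4
```

Call:
{"op": "servo_tool", "data": {
  "plan": [0.2, 0, 0, 0, 0, 0.2, 0, 0, 0, 0, 0.2, 0, 0, 0, 0, 0.2, 0, 0, -0.05, 0, 0.2, 0, 0, -0.1, 0, 0.2, 0, 0, -0.2, 0, 0.2, 0, 0, -0.2, 0, 0.2, 0, 0, -0.2, 0, 0.2, 0, 0, -0.2, 0, 0.2, 0, 0, -0.1, 0]
}}

```text
clock: 16.52
tcp_pos: [0.5915, 0.0794, 0.3412]
tcp_rot: [0.756, 0.654, 0.002, 0.002]
ft_force: [0.2, 0.4, -0.9]
width: 0.0515
gripper_force: 0.0
```

Call:
{"op": "servo_tool", "data": {
  "plan": [-1, 0, 0.1, 0, 0, -1, 0, 0.15, 0, 0, -1, 0, 0.15, 0, 0, -1, 0, 0, 0, 0, -1, 0, 0, 0, 0, -1, 0, 0, 0, 0]
}}

```text
clock: 17.02
tcp_pos: [0.6499, 0.0707, 0.3368]
tcp_rot: [0.756, 0.654, -0.0, -0.0]
ft_force: [0.5, -0.1, 0.6]
width: 0.0001
gripper_force: 0.0
```

Run:
```python
from h import *
go([.6,.17,.3],81.7)
im,c=grab('wrist'); save(im,'w6'); np.save("w6.npy",c[1])
# expected pixels
a=np.radians(81.7);X=np.array([np.cos(a),np.sin(a),0]);N=np.array([np.sin(a),-np.cos(a),0])
s=np.array([.605,.179,0]);h=np.array([.5903,.08,0])
for n,p,z in [("probe top",h,.225),("grip top+",s+.05*X,.199),("grip top-",s-.05*X,.199),("switch bar top",np.array([.443,.008,0]),.184)]:
    print(n,proj(c,[p+[0,0,z]]).round(1))
```

```text
t 17.02 yaw0 81.72 turn 0.0003 shift [ 0.6071 -0.4245  0.2451] q6 0.18 w 0.0001
probe top [[244.  189.3]]
grip top+ [[241.9  -6.1]]
grip top- [[247.4 123.8]]
switch bar top [[125.  268.8]]
```

View pics/w6.png

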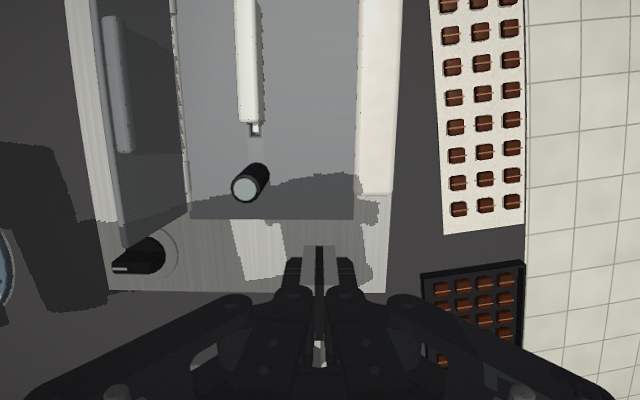

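The probe cap is at (244,189) and the scraper grip end is at (247,123), both exactly where their home poses project. Next is the flap. I'll position the shut fingers between the flap and the scraper grip.

```bash
python3 -c "
from h import *
go([.5634,.1851,.237],81.7)"
```

```text
t 17.07 yaw0 81.73 turn 0.0005 shift [ 0.671  -0.6794  0.6665] q6 0.18 w 0.0
```

Call:
{"op": "servo_tool", "data": {
  "plan": [-1, 0.17, -0.17, 0, 0, -1, 0.17, -0.17, 0, 0, -1, 0.17, -0.17, 0, 0, -1, 0.16, -0.17, 0, 0, -1, 0, 0, 0, 0, -1, 0, 0, 0.17, 0, -1, 0, 0, 0.17, 0, -1, 0, 0, 0.17, 0, -1, 0, 0, 0.15, 0, -1, 0, 0, 0, 0]
}}

```text
clock: 17.9
tcp_pos: [0.5615, 0.1843, 0.2339]
tcp_rot: [0.756, 0.654, -0.003, -0.001]
ft_force: [0.4, -0.2, -0.1]
width: -0.0001
gripper_force: 0.0
```

Call:
{"op": "servo_tool", "data": {
  "plan": [-1, 0, -0.1, 0.005, 0, -1, 0, -0.1, 0.01, 0, -1, 0, -0.07, 0.02, 0, -1, 0, -0.07, 0.04, 0, -1, 0, -0.07, 0.06, 0, -1, 0, -0.07, 0.1, 0, -1, 0, 0, 0, 0]
}}

```text
clock: 18.48
tcp_pos: [0.4908, 0.1953, 0.2026]
tcp_rot: [0.756, 0.654, -0.0, -0.0]
ft_force: [-0.4, 0.3, -0.5]
width: -0.0003
gripper_force: 0.0
```

```bash
python3 -c "
from h import *
go([.5387-.0563,.1887+.0082,.170],81.7);print(env.read_state()['ft_force'])"
```

```text
t 18.48 yaw0 81.76 turn 0.001 shift [ 0.0025 -0.057   0.2173] q6 0.43 w -0.0003
[-0.35574857  0.30884974 -0.49298065]
```

Call:
{"op": "servo_tool", "data": {
  "plan": [-1, 0, -0.03, 0.06, 0, -1, 0, -0.02, 0.06, 0, -1, 0, -0.005, 0.06, 0, -1, 0, 0, 0.03, 0, -1, 0, 0, 0.02, 0, -1, 0, 0, 0, 0, -1, 0, 0, 0, 0]
}}

```text
clock: 19.07
tcp_pos: [0.4845, 0.1963, 0.1677]
tcp_rot: [0.756, 0.654, -0.0, -0.0]
ft_force: [0.1, -0.2, 0.7]
width: -0.0003
gripper_force: 0.0
```

Call:
{"op": "servo_tool", "data": {
  "plan": [-1, 0, 0, 0.015, 0, -1, 0, 0, 0.015, 0, -1, 0, 0, 0, 0, -1, 0, 0, 0, 0]
}}

```text
clock: 19.4
tcp_pos: [0.4843, 0.1963, 0.1633]
tcp_rot: [0.756, 0.654, -0.0, -0.0]
ft_force: [-0.1, 0.1, 0.4]
width: 0.0002
gripper_force: 0.0
```

Call:
{"op": "servo_tool", "data": {
  "plan": [-1, 0, 0, 0.01, 0, -1, 0, 0, 0.01, 0, -1, 0, 0, 0.01, 0, -1, 0, 0, 0, 0]
}}

```text
clock: 19.73
tcp_pos: [0.4842, 0.1964, 0.1586]
tcp_rot: [0.756, 0.654, -0.0, -0.0]
ft_force: [-0.3, 0.1, 0.3]
width: -0.0003
gripper_force: 0.1
```

Run:
```python
from h import *
print(env.read_state()["ft_force"])
a,_=grab('scene'); b,_=grab('wrist'); save(a,'s7'); save(b,'w7')
canvas=np.zeros((400+0,800,3),np.uint8)
canvas=np.hstack([cv2.resize(a[170:300,290:460],(400,306)),cv2.resize(b,(400,306))]); save(canvas,'c7')
```

```text
[-0.29388095  0.09323911  0.28621425]
```

View pics/c7.png

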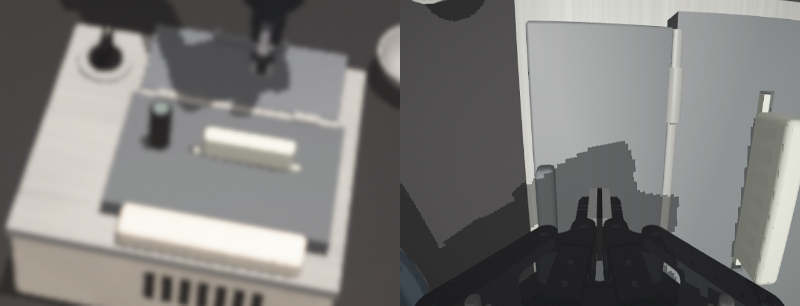

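The flap now lies down in both views: its front edge is at about (530,22–165) in the right panel, with the bar at (545,200). The finger is between the bar and the hinge. I'll measure the edge to check that the flap is level.

Run:
```python
from h import *
im=cv2.imread("pics/w7.png"); g=im.min(2).astype(int)
s=env.read_state(); m=optics.camera_model("wrist")
T=np.eye(4);T[:3,:3]=R.from_quat(s["tcp_rot"]).as_matrix();T[:3,3]=s["tcp_pos"]; W=T@m["tool_from_camera"]; c=(m,W)
for r in (60,120,180,240): print(r,g[r,196:226].tolist(), "hinge side",g[r,418:452].tolist())
print("col 300",g[20:50,300].tolist(),"col 460",g[5:35,470].tolist())
a=np.radians(81.7);X=np.array([np.cos(a),np.sin(a)]);N=np.array([np.sin(a),-np.cos(a)]);H=np.array([.5387,.1887])
q=np.array([H-d*N for d in (0,.003,.096)])
for th in (0,.05,.1,.2):
    P=[]
    for x in (.09,.04):
        for r,n in ((.003,.003),(.096,.003),(.096,-.003),(.094,.015),(.082,.015)):
            d=r*np.cos(th)-n*np.sin(th); z=.167+r*np.sin(th)+n*np.cos(th)
            P.append([*(H-d*N+x*X),z])
    print(th,proj(c,P).round(0).tolist())
```

```text
60 [206, 205, 204, 203, 203, 207, 189, 107, 140, 154, 169, 178, 180, 181, 180, 180, 180, 180, 179, 180, 180, 180, 180, 180, 180, 179, 179, 179, 179, 179] hinge side [147, 144, 145, 144, 145, 144, 143, 143, 144, 143, 143, 143, 142, 142, 143, 145, 134, 117, 161, 181, 186, 200, 213, 210, 202, 193, 188, 181, 179, 177, 174, 168, 157, 156]
120 [201, 201, 203, 205, 206, 208, 206, 205, 204, 208, 186, 112, 142, 159, 173, 179, 178, 179, 178, 178, 178, 178, 178, 178, 178, 178, 178, 178, 178, 178] hinge side [146, 147, 146, 146, 146, 146, 146, 144, 145, 144, 143, 161, 167, 169, 173, 176, 178, 181, 190, 198, 204, 200, 198, 194, 189, 184, 181, 179, 176, 172, 169, 163, 154, 155]
180 [127, 189, 204, 201, 201, 201, 202, 203, 205, 208, 209, 207, 206, 206, 212, 135, 133, 153, 170, 176, 175, 175, 175, 175, 175, 175, 174, 175, 176, 175] hinge side [147, 145, 145, 145, 146, 146, 143, 131, 140, 172, 184, 188, 193, 196, 192, 189, 187, 184, 182, 180, 174, 167, 152, 154, 157, 157, 156, 157, 157, 157, 158, 156, 157, 156]
240 [50, 51, 51, 49, 49, 43, 155, 202, 208, 206, 206, 206, 210, 159, 143, 135, 133, 131, 1
[... 487 characters left out ...]
, 154, 154, 155, 155, 155, 155, 155, 154, 155, 155, 155, 156]
0 [[447.0, 48.0], [218.0, 47.0], [222.0, 49.0], [214.0, 43.0], [246.0, 42.0], [437.0, 169.0], [225.0, 169.0], [229.0, 167.0], [223.0, 175.0], [252.0, 175.0]]
0.05 [[448.0, 48.0], [215.0, 46.0], [218.0, 48.0], [213.0, 41.0], [246.0, 40.0], [438.0, 169.0], [223.0, 171.0], [226.0, 169.0], [222.0, 177.0], [252.0, 177.0]]
0.1 [[448.0, 48.0], [213.0, 44.0], [216.0, 46.0], [212.0, 38.0], [247.0, 38.0], [438.0, 169.0], [221.0, 173.0], [224.0, 171.0], [221.0, 179.0], [253.0, 179.0]]
0.2 [[449.0, 48.0], [210.0, 40.0], [211.0, 42.0], [213.0, 34.0], [251.0, 34.0], [439.0, 169.0], [219.0, 178.0], [220.0, 175.0], [223.0, 185.0], [257.0, 183.0]]
```

Call:
{"op": "servo_tool", "data": {
  "plan": [-1, 0, 0, 0.015, 0, -1, 0, 0, 0.015, 0, -1, 0, 0, 0.015, 0, -1, 0, 0, 0, 0]
}}

```text
clock: 20.17
tcp_pos: [0.4841, 0.1963, 0.1516]
tcp_rot: [0.756, 0.654, -0.0, -0.0]
ft_force: [0.5, -0.7, 0.2]
width: -0.0002
gripper_force: 0.0
```

Run:
```python
from h import *
s=env.read_state();print(s["tcp_pos"],s["ft_force"])
b=cv2.cvtColor(grab('wrist')[0],cv2.COLOR_RGB2BGR); g=b.min(2).astype(int)
for r in (60,120,180): print(r,g[r,190:222].tolist(), "hinge side",g[r,418:446].tolist())
```

```text
[0.48414222 0.19632342 0.15160097] [ 0.49348576 -0.6531422   0.18079884]
60 [204, 205, 207, 204, 204, 202, 202, 203, 204, 204, 204, 206, 191, 127, 139, 157, 169, 173, 172, 172, 171, 172, 172, 172, 172, 172, 172, 172, 172, 171, 172, 172] hinge side [155, 154, 155, 156, 155, 155, 155, 155, 155, 155, 154, 154, 153, 154, 153, 154, 153, 153, 153, 154, 151, 137, 129, 164, 178, 182, 189, 201]
120 [200, 200, 201, 203, 204, 207, 208, 208, 205, 204, 204, 206, 205, 204, 203, 205, 191, 143, 142, 159, 170, 173, 172, 173, 172, 172, 173, 173, 172, 173, 173, 172] hinge side [156, 155, 156, 156, 156, 156, 156, 156, 155, 155, 155, 155, 156, 155, 154, 154, 159, 163, 167, 171, 173, 176, 180, 184, 189, 194, 202, 207]
180 [80, 87, 167, 206, 202, 202, 202, 202, 203, 204, 207, 209, 208, 207, 206, 206, 207, 205, 204, 204, 207, 149, 133, 152, 168, 170, 169, 170, 169, 169, 170, 170] hinge side [157, 157, 156, 154, 155, 155, 154, 154, 154, 154, 152, 141, 134, 160, 180, 182, 187, 192, 196, 196, 192, 189, 187, 184, 183, 180, 175, 168]
```

Call:
{"op": "servo_tool", "data": {
  "plan": [-1, 0, 0, 0.01, 0, -1, 0, 0, 0.01, 0, -1, 0, 0, 0, 0]
}}

```text
clock: 20.47
tcp_pos: [0.4843, 0.1964, 0.1489]
tcp_rot: [0.756, 0.654, -0.0, -0.0]
ft_force: [-0.3, -0.1, -0.0]
width: -0.0003
gripper_force: 0.0
```

Run:
```python
from h import *
s=env.read_state();print(s["tcp_pos"],s["ft_force"],s["wrist_torque"])
im,c=grab('wrist'); g=cv2.cvtColor(im,cv2.COLOR_RGB2BGR).min(2).astype(int)
for r in (60,120): print(r,g[r,194:222].tolist(), "hinge side",g[r,424:452].tolist())
a=np.radians(81.7);X=np.array([np.cos(a),np.sin(a)]);N=np.array([np.sin(a),-np.cos(a)]);H=np.array([.5387,.1887])
for th in (-.2,-.1,0,.1,.2,.3):
    P=[[*(H-(r*np.cos(th)-n*np.sin(th))*N+.08*X),.167+r*np.sin(th)+n*np.cos(th)] for r,n in ((.003,.003),(.096,.003))]
    u=proj(c,P); print(th,u.round(1).tolist(),round(u[0,0]-u[1,0],1))
# far side edge of flap (x=+.116): rows
print("col300",g[5:50,300].tolist())
```

```text
[0.48428647 0.19635208 0.14889376] [-0.25192107 -0.13484431 -0.0469364 ] [ 0.00279263  0.01059875 -0.0051786 ]
60 [202, 202, 201, 204, 204, 203, 203, 203, 206, 190, 122, 141, 157, 165, 165, 165, 164, 164, 164, 164, 164, 164, 165, 165, 164, 165, 163, 164] hinge side [160, 160, 161, 161, 161, 161, 161, 161, 160, 161, 161, 161, 161, 160, 161, 161, 148, 133, 139, 168, 179, 182, 188, 201, 211, 211, 202, 195]
120 [207, 205, 206, 203, 204, 205, 205, 203, 203, 203, 203, 204, 208, 187, 121, 144, 158, 165, 164, 163, 164, 165, 164, 164, 164, 165, 164, 164] hinge side [162, 161, 161, 160, 161, 161, 161, 161, 161, 162, 151, 151, 159, 163, 166, 169, 172, 175, 178, 183, 190, 196, 204, 206, 200, 195, 190, 187]
-0.2 [[452.3, 72.1], [228.0, 74.7]] 224.3
-0.1 [[453.2, 72.0], [219.5, 73.1]] 233.7
0 [[454.3, 72.0], [212.3, 71.3]] 241.9
0.1 [[455.3, 71.9], [206.7, 69.1]] 248.6
0.2 [[456.4, 71.9], [203.2, 66.7]] 253.2
0.3 [[457.6, 71.9], [202.4, 63.8]] 255.2
col300 [210, 211, 211, 211, 212, 212, 211, 212, 212, 212, 212, 212, 212, 212, 212, 212, 213, 212, 212, 212, 213, 213, 214, 205, 159, 125, 142, 152, 161, 163, 164, 163, 163, 163, 164, 162, 164, 163, 163, 165, 163, 163, 164, 163, 164]
```

Run:
```python
from h import *
im,c=grab('scene'); save(im,'s8'); g=cv2.cvtColor(im,cv2.COLOR_RGB2BGR).min(2).astype(int)
a=np.radians(81.7);X=np.array([np.cos(a),np.sin(a)]);N=np.array([np.sin(a),-np.cos(a)]);H=np.array([.5387,.1887])
for th in (-.1,0,.1,.2,.3,.5):
    P=[[*(H-(r*np.cos(th)-n*np.sin(th))*N+x*X),.167+r*np.sin(th)+n*np.cos(th)] for x,r,n in ((.116,.096,.003),(.1,.003,.003),(.1,.096,.003),(.08,.096,.003))]
    print(th,proj(c,P).round(1).tolist())
for u in (420,428,433): print(u,g[180:230,u].tolist())
```

```text
-0.1 [[442.6, 200.9], [434.2, 222.1], [436.9, 200.0], [429.8, 198.8]]
0 [[443.1, 198.5], [434.2, 222.1], [437.4, 197.6], [430.3, 196.4]]
0.1 [[443.6, 196.4], [434.2, 222.2], [437.9, 195.5], [430.7, 194.3]]
0.2 [[444.1, 194.5], [434.2, 222.2], [438.3, 193.6], [431.1, 192.4]]
0.3 [[444.5, 192.9], [434.2, 222.2], [438.7, 192.0], [431.5, 190.8]]
0.5 [[445.3, 190.6], [434.2, 222.4], [439.4, 189.6], [432.1, 188.4]]
420 [66, 66, 66, 66, 66, 66, 67, 66, 67, 66, 67, 67, 69, 82, 108, 130, 138, 139, 139, 138, 139, 139, 139, 139, 139, 140, 139, 139, 139, 139, 139, 139, 140, 140, 139, 140, 142, 153, 177, 198, 194, 167, 142, 137, 139, 140, 140, 140, 141, 140]
428 [66, 66, 67, 66, 67, 67, 66, 66, 66, 67, 67, 66, 67, 68, 80, 106, 130, 138, 139, 139, 139, 139, 139, 139, 139, 139, 139, 139, 139, 139, 139, 139, 139, 140, 139, 139, 140, 139, 141, 147, 164, 188, 193, 172, 149, 141, 140, 140, 140, 140]
433 [66, 66, 66, 66, 66, 67, 67, 66, 67, 66, 66, 67, 67, 66, 69, 81, 109, 132, 140, 139, 139, 139, 139, 139, 139, 139, 139, 140, 141, 141, 141, 142, 144, 145, 146, 147, 149, 151, 157, 162, 169, 182, 191, 181, 160, 144, 140, 140, 140, 140]
```

Run:
```python
import cv2
for n in("s7","s8"):
    g=cv2.imread(f"pics/{n}.png").min(2).astype(int)
    for u in (400,420,433): print(n,u,g[186:202,u].tolist())
```

```text
s7 400 [86, 94, 106, 116, 123, 120, 104, 79, 57, 44, 41, 40, 41, 42, 48, 64]
s7 420 [67, 67, 69, 78, 104, 132, 145, 148, 148, 150, 150, 151, 151, 151, 150, 151]
s7 433 [67, 67, 67, 67, 68, 76, 99, 126, 144, 149, 151, 150, 150, 152, 152, 152]
s8 400 [75, 85, 92, 99, 106, 116, 132, 146, 138, 107, 73, 51, 42, 39, 38, 40]
s8 420 [67, 66, 67, 66, 67, 67, 69, 82, 108, 130, 138, 139, 139, 138, 139, 139]
s8 433 [67, 66, 67, 66, 66, 67, 67, 66, 69, 81, 109, 132, 140, 139, 139, 139]
```

The flap is moving with the finger: its front edge dropped about 4 px between views and now reads about 0.05 rad. I'll press until the stop shows as force.

Call:
{"op": "servo_tool", "data": {
  "plan": [-1, 0, 0, 0.01, 0, -1, 0, 0, 0.01, 0, -1, 0, 0, 0.01, 0, -1, 0, 0, 0, 0, -1, 0, 0, 0, 0]
}}

```text
clock: 20.98
tcp_pos: [0.4848, 0.1964, 0.1482]
tcp_rot: [0.756, 0.654, 0.001, 0.001]
ft_force: [-15.5, -5.5, 41.5]
width: 0.0002
gripper_force: 20.7
```

Run:
```python
from h import *
im,c=grab('scene'); g=im.min(2).astype(int)
for u in (400,420,433): print(u,g[186:204,u].tolist())
```

```text
400 [75, 84, 91, 99, 104, 113, 128, 138, 131, 108, 78, 55, 43, 39, 38, 39, 41, 50]
420 [67, 67, 66, 66, 67, 67, 69, 80, 105, 129, 137, 139, 138, 139, 139, 138, 139, 139]
433 [66, 66, 66, 67, 66, 67, 66, 67, 68, 79, 105, 128, 137, 139, 139, 139, 139, 139]
```

The stop is reached: 41 N and the flap edge no longer moves, so the flap is closed. I'll back off and go above the switch.

Call:
{"op": "servo_tool", "data": {
  "plan": [-1, 0, 0, -0.04, 0, -1, 0, 0, -0.1, 0, -1, 0, 0, -0.2, 0, -1, 0, 0, -0.2, 0, -1, 0, 0, -0.2, 0, -1, 0, 0, 0, 0, -1, 0, 0, 0, 0]
}}

```text
clock: 21.62
tcp_pos: [0.4849, 0.1965, 0.2569]
tcp_rot: [0.756, 0.654, 0.001, 0.001]
ft_force: [-0.7, -0.3, 0.3]
width: 0.0
gripper_force: 0.0
```

Run:
```python
from h import *
go([.433,-.06,.25],81.7)
im,c=grab('scene'); g=im.min(2).astype(int)
for u in (400,420,433): print(u,g[186:204,u].tolist())
```

```text
t 21.62 yaw0 81.72 turn 0.0004 shift [-1.7422 -0.0958  0.0458] q6 0.44 w 0.0
400 [67, 67, 69, 73, 77, 79, 75, 72, 72, 74, 75, 75, 75, 76, 75, 75, 75, 75]
420 [66, 67, 66, 66, 67, 67, 69, 81, 107, 130, 138, 138, 139, 139, 139, 139, 139, 139]
433 [66, 67, 67, 67, 66, 66, 67, 67, 69, 80, 106, 129, 138, 138, 139, 139, 139, 139]
```

Flap stayed closed. Now over the switch.

Call:
{"op": "servo_tool", "data": {
  "plan": [0, -0.2, -0.01, 0, 0, 0, -0.2, -0.01, 0, 0, 0, -0.2, -0.01, 0, 0, 0, -0.2, -0.01, 0, 0, 0, -0.2, -0.01, 0, 0, 0, -0.2, -0.01, 0, 0, 0, -0.2, -0.01, 0, 0, 0, -0.2, -0.01, 0, 0, 0, -0.14, -0.01, 0, 0, 0, 0, 0, 0, 0]
}}

```text
clock: 22.5
tcp_pos: [0.4322, -0.0626, 0.2543]
tcp_rot: [0.757, 0.653, -0.001, -0.001]
ft_force: [0.4, 0.5, 0.3]
width: 0.0428
gripper_force: 0.0
```

Call:
{"op": "servo_tool", "data": {
  "plan": [0, 0, 0, 0, 0, 0, 0, 0, 0, 0]
}}

```text
clock: 22.67
tcp_pos: [0.4332, -0.0595, 0.2548]
tcp_rot: [0.756, 0.654, -0.0, -0.001]
ft_force: [0.2, 0.3, 0.5]
width: 0.0429
gripper_force: 0.0
```

Run:
```python
from h import *
im,c=grab('wrist'); save(im,'w9'); np.save("w9.npy",c[1]); g=im.min(2)
e=proj(c,[[.443,.008,.18]])[0]; print("expected",e)
u0,v0=int(e[0])-56,max(0,int(e[1])-50)
for v in range(v0,v0+100,3): print(v,"".join(" .:-=+*#%@"[min(9,x//26)] for x in g[v,u0:u0+112:2]))
print(u0)
```

```text
expected [319.25015602 102.20650871]
52 #######%###%######%%%%%%%%%%%%%%%%%%%%%%%%%%%%%%%%%%%%%%
55 #######%###%#####%%%%%%%%%%#######*#%%%%%%%%%%%%%%%%%%%%
58 #######%###%######%%%%%##%%@%%%%%%%%%%###%%%%%%%%%%%%%%%
61 #######%%##%#####%%%*%%%%%%%%%%%%%%%%%%%%%*%%%%%%%%%%%%%
64 #######%%##%#####%#%%%%%%%%%%%%%%%%%%%%%%%%%##%%%%%%%%%%
67 #######%%##%%#####%%%%%%%%%%%%%%%%%%%%%%%%%%%%#%%%%%%%%%
70 #%#####%%##%%###%%%%%%%%%%%%%%%%%@%%%%%%%%%%%%%%#%%%%%%%
73 #%#####%%##%%##%%%%%%%%%%%+-.:----:.:*%%%%%%%%%%%#%%%%%%
76 #%#####%%##%##%%%%%%%%%%--=-=---------:=%%%%%%%%%%*%%%%%
79 #%#####%%####%%%%%%%%#------------------::%%%%%%%%%*%%%%
82 #%#####%%#%#%%%%%%%%*---------------------:#%%%%%%%#%%%%
85 #%#####%%##%%%%%%%%*:----------------------:%%%%%%%%#%%%
88 %######%%%*%%%%%%%*:------------------------.%%%%%%%%*%%
91 %%%####%%##%%%%%%%.::::::::::::::::::::::::::.#%%%%%%*%%
94 %%%###%%%#%%%%%%*:::::::::::::::::::::::::::::: %%%%%#%%
97 %%%###%%%*%%%%%%::-----------------------------.%%%%%#%%
100 %%%###%%%#%%%%%%:.:::-------------------------:.%%%%%%%%
103 %%####%%%#%%%%%%:#@@@@@@@@@@@%:-------
[... 298 characters left out ...]
.----.....::.*%%%%%%%=%%%
121 %%%###%%%%%*%%%%%%%%+::-::::----::::::::::.%%%%%%%%*%%%%
124 %%%##%%%%%%%*%%%%%%%%=:::::::::::::::::::-%%%%%%%%##%%%%
127 %%%###%%%%%%%#%%%%%%%%#*.::::::::::::::=*%%%%%%%%###%%%%
130 %%%###%%%%%%%%*%%%%%%%%%%*:..:::::..:*%%%%%%%%%%##%#%%%%
133 %%%%##%%%%%%%%%*#%%%%%%%%%%%%#%#%%%%%%%%%%%%%%#*#%%##%%%
136 %%%###%%%%%%%%%%#*#%%%%%%%%%%%%%%%%%%%%%%%%%%##%%%###%%%
139 %%%%#%%%%%%%%%%%%%##%%%%%%%%%%%%%%%%%%%%%%%#*%%%%%%##%%%
142 %%%%#%%%%%%%%%%%%%%%%###%%%%%%%%%%%%%%%%#*#%%#%%%%%##%%%
145 %%%%#%%%%%%%%%%%%%%%%%%%*######%%%%#####%%%%%%%%%%###%%#
148 %%%%%%%%%%%%%%%%%%%%%%%%%%%%%%%###%%%%%%%#%%%#%%%%###%%#
151 %%%%%%%%%%%%%%%%%%%%%%%%%%%%%%%%%%%%%%%%%#%%%#%%%%###%%#
263
```

The switch shows clearly in the text rendering: black bar at u 295–358, row about 102, level in the image, with the white marker on its left half. The bar therefore lies along the machine's x. I'll locate its axis.

Run:
```python
from h import *
c=(optics.camera_model("wrist"),np.load("w9.npy")); g=cv2.imread("pics/w9.png").min(2).astype(int)
ys,xs=np.where(g[98:108,290:330]>200); print("marker slope",np.polyfit(xs,ys,1)[0], ys.mean()+98, xs.min()+290,xs.max()+290)
b=(g<100).astype(np.uint8); b[:66]=0;b[140:]=0;b[:,:285]=0;b[:,370:]=0
ct=max(cv2.findContours(b,0,2)[0],key=cv2.contourArea); print("disc",cv2.minEnclosingCircle(ct),cv2.boundingRect(ct))
for u in (310,326,342): print(u,g[84:120,u].tolist())
print(g[100,286:368].tolist())
print(onz(c,[[326.5,102],[295,102],[358,102],[295,93],[295,111]],.184).round(4).tolist()); (u,v),r=cv2.minEnclosingCircle(ct); print("disc z.15",onz(c,[[u,v]],.15))
go([.445,.006,.25],171.7)
```

```text
marker slope -0.01956049263462925 102.17857142857143 290 321
disc ((326.5, 102.0), 32.26850509643555) (295, 72, 64, 61)
310 [98, 98, 98, 97, 97, 96, 100, 57, 38, 50, 70, 87, 100, 97, 95, 88, 87, 255, 255, 255, 130, 63, 65, 63, 57, 52, 47, 40, 35, 27, 36, 34, 32, 49, 80, 79]
326 [99, 99, 98, 98, 96, 98, 100, 69, 41, 50, 63, 81, 97, 95, 91, 90, 91, 86, 85, 83, 79, 74, 72, 67, 64, 57, 47, 41, 34, 29, 34, 34, 33, 47, 74, 81]
342 [95, 95, 93, 94, 93, 93, 95, 69, 38, 49, 65, 78, 94, 91, 89, 87, 86, 82, 81, 81, 78, 79, 77, 74, 67, 63, 53, 42, 34, 25, 34, 32, 32, 31, 47, 79]
[225, 223, 223, 223, 223, 223, 224, 229, 197, 61, 33, 43, 63, 71, 70, 69, 73, 76, 77, 79, 81, 84, 85, 86, 87, 88, 90, 90, 91, 91, 92, 92, 91, 93, 93, 90, 86, 87, 89, 89, 91, 90, 89, 87, 87, 87, 87, 87, 89, 86, 85, 86, 87, 86, 86, 86, 86, 85, 86, 85, 85, 84, 84, 84, 85, 84, 82, 82, 86, 74, 57, 42, 13, 230, 223, 218, 217, 217, 219, 217, 215, 216]
[[0.4476, 0.0075, 0.184], [0.4277, 0.0104, 0.184], [0.4676, 0.0046, 0.184], [0.4286, 0.0159, 0.184], [0.4268, 0.0048, 0.184]]
disc z.15 [[0.44826542 0.00730498 0.15      ]]
t 22.72 yaw0 81.76 turn -1.499 shift [-0.0146  0.4417  0.0333] q6 -0.1 w 0.0425
```

Call:
{"op": "servo_tool", "data": {
  "plan": [0, 0, 0, 0, -0.115, 0, 0, 0, 0, -0.115, 0, 0, 0, 0, -0.115, 0, 0, 0, 0, -0.115, 0, 0, 0, 0, -0.115, 0, 0, 0, 0, -0.115, 0, 0, 0, 0, -0.115, 0, 0, 0, 0, -0.115, 0, 0, 0, 0, -0.115, 0, 0, 0, 0, -0.115]
}}

```text
clock: 23.55
tcp_pos: [0.4335, -0.0589, 0.2553]
tcp_rot: [0.249, 0.968, 0.0, -0.0]
ft_force: [-0.4, -0.4, -0.4]
width: 0.0424
gripper_force: 0.0
```

Call:
{"op": "servo_tool", "data": {
  "plan": [0, 0, 0, 0, -0.115, 0, 0, 0, 0, -0.115, 0, 0, 0, 0, -0.115, 0, 0, 0, 0, 0, 0, 0, 0, 0, 0]
}}

```text
clock: 23.97
tcp_pos: [0.4335, -0.0593, 0.2554]
tcp_rot: [0.076, 0.997, 0.0, -0.0]
ft_force: [0.1, 0.3, -0.1]
width: 0.0426
gripper_force: 0.0
```

```bash
python3 -c "
from h import *
go([.448,.0074,.158],171.7)"
```

```text
t 23.97 yaw0 171.27 turn -0.0071 shift [-0.0318  0.4537  0.6494] q6 -1.66 w 0.0426
```

Call:
{"op": "servo_tool", "data": {
  "plan": [0, -0.008, 0.15, 0, -0.007, 0, -0.008, 0.15, 0, 0, 0, -0.016, 0.154, 0, 0, 0, 0, 0, 0, 0, 0, 0, 0, 0.16, 0, 0, 0, 0, 0.16, 0, 0, 0, 0, 0.16, 0, 0, 0, 0, 0.12, 0, 0, 0, 0, 0.05, 0, 0, 0, 0, 0, 0]
}}

```text
clock: 24.8
tcp_pos: [0.4472, 0.0068, 0.1569]
tcp_rot: [0.072, 0.997, -0.0, -0.001]
ft_force: [1.0, 0.4, -0.2]
width: 0.0426
gripper_force: 0.0
```

Call:
{"op": "servo_tool", "data": {
  "plan": [0, 0, 0, 0, 0, 0, 0, 0, 0, 0]
}}

```text
clock: 24.97
tcp_pos: [0.4487, 0.0067, 0.1592]
tcp_rot: [0.072, 0.997, -0.0, 0.001]
ft_force: [0.8, 0.1, 0.1]
width: 0.0429
gripper_force: 0.0
```

```bash
python3 -c "
from h import *
go([.448,.0074,.158],171.7)"
```

```text
t 24.97 yaw0 171.79 turn 0.0016 shift [0.0051 0.0042 0.0081] q6 -1.52 w 0.0429
```

Call:
{"op": "servo_tool", "data": {
  "newtons": 30,
  "plan": [-1, 0.005, 0.004, 0, 0, -1, 0, 0, 0, 0, -1, 0, 0, 0, 0, -1, 0, 0, 0, 0, -1, 0, 0, 0, 0, -1, 0, 0, 0, 0.05, -1, 0, 0, 0, 0.1, -1, 0, 0, 0, 0.1]
}}

```text
clock: 25.63
tcp_pos: [0.4478, 0.0081, 0.159]
tcp_rot: [0.203, 0.979, 0.001, 0.001]
ft_force: [-0.2, 5.7, 5.2]
width: 0.0126
gripper_force: 30.4
```

Gripped at 13 mm and turning. I'll continue to the stop.

Call:
{"op": "servo_tool", "data": {
  "plan": [-1, 0, 0, 0, 0.1, -1, 0, 0, 0, 0.1, -1, 0, 0, 0, 0.1, -1, 0, 0, 0, 0.1, -1, 0, 0, 0, 0.1, -1, 0, 0, 0, 0.1, -1, 0, 0, 0, 0.1, -1, 0, 0, 0, 0.1, -1, 0, 0, 0, 0.08, -1, 0, 0, 0, 0]
}}

```text
clock: 26.47
tcp_pos: [0.4478, 0.0082, 0.159]
tcp_rot: [0.618, 0.786, 0.001, 0.0]
ft_force: [-0.9, 7.1, 5.7]
width: 0.0124
gripper_force: 30.4
```

```bash
python3 -c "
from h import *
go([.448,.0074,.158],171.7-68.75);s=env.read_state();print(s['wrist_torque'],s['ft_force'])"
```

```text
t 26.47 yaw0 103.71 turn 0.0126 shift [-0.0052 -0.0001  0.0067] q6 -0.33 w 0.0124
[ 1.16061893  0.04726513 -0.0373162 ] [-0.87442283  7.12097343  5.73843731]
```

Call:
{"op": "servo_tool", "data": {
  "plan": [-1, 0, 0, 0, 0.015, -1, 0, 0, 0, 0, 0, 0, 0, 0, 0, 0, 0, 0, 0, 0, 0, 0, 0, 0, 0, 0, 0, 0, 0, 0, 0, 0, 0, -0.1, 0, 0, 0, 0, -0.2, 0, 0, 0, 0, -0.2, 0, 0, 0, 0, -0.2, 0]
}}

```text
clock: 27.3
tcp_pos: [0.447, 0.0073, 0.2644]
tcp_rot: [0.622, 0.783, -0.0, -0.0]
ft_force: [0.3, -0.8, -0.1]
width: 0.0426
gripper_force: 0.0
```

Call:
{"op": "servo_tool", "data": {
  "plan": [0, -0.15, 0, 0, 0, 0, -0.2, 0, 0, 0, 0, -0.1, 0, 0, 0, 0, 0, 0, 0, 0, 0, 0, 0, 0, 0, 0, 0, 0, 0, 0]
}}

```text
clock: 27.8
tcp_pos: [0.4624, -0.0578, 0.263]
tcp_rot: [0.622, 0.783, -0.0, -0.0]
ft_force: [-0.5, -0.1, 0.1]
width: 0.0424
gripper_force: 0.0
```

Run:
```python
from h import *
im,c=grab('wrist'); save(im,'w10'); g=im.min(2).astype(int)
e=proj(c,[[.448,.0074,.184]])[0]; u0,v0=int(e[0])-50,max(0,int(e[1])-45)
ys,xs=np.where(g[v0+5:v0+85,u0+12:u0+88]>235)
for v in range(v0,v0+90,4): print("".join(" .:-=+*#%@"[min(9,x//26)] for x in g[v,u0:u0+100:2]))
b=(g<110).astype(np.uint8); mask=np.zeros_like(b); cv2.circle(mask,(int(e[0]),int(e[1])),26,1,-1)
ys,xs=np.where((g>235)&(mask>0)); P=onz(c,np.c_[xs,ys],.184)[:,:2]
v=np.linalg.svd(P-P.mean(0))[2][0]; m=P.mean(0)-[.448,.0074]; print("n",len(xs),"marker dir",np.degrees(np.arctan2(m[1],m[0])), "line",np.degrees(np.arctan2(v[1],v[0])))
im,c=grab('scene'); g=im.min(2).astype(int)
for u in (420,433): print(u,g[186:204,u].tolist())
print(env.read_state()["ft_force"],env.read_state()["clock"])
```

```text
###################%%#**#*##**%%%%%%%%%%%%%%%%%%%%
#################%%%%%%%%%%%%%%%%%#*%%%%%%%%%%%%%%
##############%%%%%%%%%%%%%%%%%%%%%%%#%%%%%%%%%%%%
###########%%%%%%%%%%%%%%%%%%%%%%%%%%%%%#%%%%%%%%%
#########%%%%%%%%%%%#..:.#=:::#%%%%%%%%%%%%%%%%%%%
#######*%%%%%%%%%#--:.:::@#--:.-:#%%%%%%%%%*%%%%%%
#######%%%%%%%%::---:.:::@#--: ----:%%%%%%%%#%%%%%
#####*%%%%%%%#.-----..::.@#--: -----:*%%%%%%%*%%%%
#####%%%%%%%*:------..:::@#--: ------:*%%%%%%%*%%%
#####%%%%%%#:-------..::=@#--. -------:%%%%%%%#%%%
#####%%%%%%+:-------..::=@#--..--------+%%%%%%#%%%
#####%%%%%%.--------..:::----..--------.%%%%%%#%%%
#####%%%%%%=:-:-----:.:::-:::..--------.%%%%%%#%%%
###%*%%%%%%=::::----:.:::::::..-------:*%%%%%%*%%#
###%##%%#%%%.::::::-..:::::::..-------.%%%%%%%#%##
######%#%%%%%::::::: .:::::::..::::::-%%%%%%%*%###
#####%*#%%%%%%+.::::..:::::::..:::::*%%%%%%%#####%
#######*%%%%#%%#*:::..:::::::..:::*%%%%%%%%*%####%
#######%*#%#%%#%%%#*-.:::::::.-*%%%%%%%%%#*%####%%
######%%%%*#%#%%%#%%==:......*%%##%%%%%########%%#
##%##%%%%%%%##%%##%%%%%%#*%%%%%##%%%%#*########%##
#%###%%%%%#%#%%#*#%%%%%%#%%##%####**##########%###
%%###%%%%#%##%%##%%*#=*#*****#*###################
n 60 marker dir 106.12089713106869 line 103.47593602346198
420 [66, 67, 67, 67, 67, 67, 70, 82, 107, 130, 138, 139, 139, 139, 139, 139, 139, 139]
433 [67, 67, 67, 67, 67, 66, 67, 67, 69, 80, 105, 129, 138, 139, 139, 139, 140, 140]
[ 0.4700338  -0.51130439 -0.37480593] 27.9
```

```bash
python3 -c "
from bench import env
print(env.hand_in())"
```

```text
the job is handed in; nothing more can be done
None
```

The job is handed in at 27.9 s of the 72 s allowed, with no verdict returned: scraper and probe fully home, the flap then pressed to its stop, and the switch turned about 1.19 of 1.2 rad; the bench scraper was last seen in its rack slot and nothing else was knowingly touched.

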